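# Put three gauges back on their own shadow mats

## Task

The ring gauge, the plug gauge and the snap gauge on this inspection bench have been put back on one another's shadow mats. Lay each one flat on its own shadow, covering it and the same way round, parking a gauge on the empty plain mat or a clear piece of bench as you need to. They are precision gauges: set them down without dropping them and never knock one against another, and leave the two hubs and the file alone.

Things in the scene. Friction and masses are not known exactly. Their poses are not given: they have to be found in the camera images.
- ring_center (a point): ring gauge: plain steel ring, 58 mm outside, 32 mm bore, 22 mm high, lying flat, about 0.32 kg; the point is its centre, 11 mm above its underside, z is its axis (up)
- plug_center (a point): plug gauge: lying steel bar with an eight-sided handle, 24 mm across flats, 70 mm long, and an 18 mm round plug at each end: the long one reaches to 83 mm from the handle's middle on the +x side, the short one to 57 mm on the -x side; about 0.34 kg, centre of mass about 9 mm from the point towards the long plug; the point is the middle of the handle, 12 mm above its underside, x along the bar towards the long plug, z up
- snap_center (a point): snap gauge: flat grey steel C-frame 18 mm thick, 0.36 kg: a straight back 26 mm wide (x), 100 mm long (y), and two arms 20 mm wide, 60 mm apart, from its ends to x = 77 mm, with anvil pins (36 mm between them) near the tips. The point is the middle of the back (grip it here, across the 26 mm), 9 mm above the underside; x points to the open mouth, z up; centre of mass at x = 17 mm
- ring_mat: black rubber mat, 160 x 125 mm, 4 mm thick, fixed to the bench; origin at the middle of its underside, x along its 160 mm length, y along its 125 mm width, z up. It bears the pale shadow of the ring gauge, a 58 mm disc with a dark 32 mm middle, centred on the mat
- plug_mat: black rubber mat, 160 x 125 mm, 4 mm thick, fixed to the bench; origin at the middle of its underside, x along its 160 mm length, y along its 125 mm width, z up. It bears the pale shadow of the plug gauge along x: the handle's middle at x = -13 mm, y = 0, the long plug towards +x
- snap_mat: black rubber mat, 160 x 125 mm, 4 mm thick, fixed to the bench; origin at the middle of its underside, x along its 160 mm length, y along its 125 mm width, z up. It bears the pale C-shaped shadow of the snap gauge: the middle of its back at x = -32 mm, y = 0, the mouth towards +x
- plain_mat: black rubber mat, 160 x 125 mm, 4 mm thick, fixed to the bench; origin at the middle of its underside, x along its 160 mm length, y along its 125 mm width, z up. It bears no shadow and is empty: a free place to park a gauge
- hub_left: finished black hub standing on the bench beyond the mats, left of the middle: round flange 76 mm, 61 mm high, notched rim; origin under its centre; not to be disturbed
- hub_right: a second, same hub, right of the middle; not to be disturbed
- file: flat steel file with a wooden handle, 270 mm long, 22 mm high, lying across the far side of the bench beyond the mats; origin on the bench near its middle, y along its blade; not to be disturbed
Mind the look-alikes: they are no part of the job. Of the things that look like the part that bears plug_center, the smallest one is meant.

How it is judged:
At the end, for the whole second after the job is handed in: Each gauge lies flat on its own mat, within 10 mm of its shadow lengthwise and crosswise; the plug and snap gauges are within 0.25 rad of their shadow's direction and the same way round; all are released and at rest (under 0.02 m/s and 0.2 rad/s) (x of ring_center in the frame of ring_mat between -0.01 and 0.01 m and y of ring_center in the frame of ring_mat between -0.01 and 0.01 m and z of ring_center in the frame of ring_mat below 0.02 m and angle between each of ring_center, snap_center's own z axis and vertical below 0.12 rad and x of plug_center in the frame of plug_mat between -0.023 and -0.003 m and y of plug_center in the frame of plug_mat between -0.01 and 0.01 m and z of plug_center in the frame of plug_mat below 0.021 m and angle between plug_center's own x axis and vertical between 1.45 and 1.69 rad and x of snap_center in the frame of snap_mat between -0.042 and -0.022 m and y of snap_center in the frame of snap_mat between -0.01 and 0.01 m and z of snap_center in the frame of snap_mat below 0.018 m and angle between the x axis of plug_center and the x axis of plug_mat, either way round below 0.25 rad and x of plug_mat in the frame of plug_center above 0 m and angle between the x axis of snap_center and the x axis of snap_mat, either way round below 0.25 rad and x of snap_mat in the frame of snap_center above 0 m and linear speed of each of ring_gauge, plug_gauge, snap_gauge below 0.02 m/s and angular speed of each of ring_gauge, plug_gauge, snap_gauge below 0.2 rad/s); the robot touches nothing.
It fails at once if a hub or the file is disturbed (moved more than 20 mm) (distance of any of hub_left, hub_right, file from where it was at the start of the episode above 0.02 m).
It fails at once if two gauges knock together (more than 1 N between them) (contact force between ring_gauge and plug_gauge above 1 N or contact force between any of plug_gauge, ring_gauge and snap_gauge above 1 N).
It fails at once if a gauge is dropped (falls free faster than 0.6 m/s, about 20 mm) ((linear speed of ring_gauge above 0.6 m/s and contact force between the fingers and ring_gauge below 0.05 N) or (linear speed of plug_gauge above 0.6 m/s and contact force between the fingers and plug_gauge below 0.05 N) or (linear speed of snap_gauge above 0.6 m/s and contact force between the fingers and snap_gauge below 0.05 N)).
It also fails if it takes over 106 s, if anything falls off the work surface, if the arm or the gripper's body presses on something with over 40 N, if the wrist force passes 120 N, or if a joint passes its speed limit or range.

## Robot

A 7-joint arm with a two-finger parallel gripper is mounted at the origin on the work surface. World frame = base frame: x ahead of the robot, y to its left, z up, the work surface at z = 0. Lengths are in m, angles in rad, forces in N, time in s.
With the tool pointing down it reaches from about 0.35 to 0.9 m from the base axis. Payload 7.2 kg.
Tool frame: the origin (TCP) lies at the very end of the fingers, on their centre line; the grasp point (between the pads) lies robot.grasp_offset behind it (robot.grasp_offset is the distance from the TCP to the grasp point, in m); z points along the fingers, x is the direction in which the jaws open and shut, and the axes are right-handed (so a half turn about z gives the same grasp; the last joint's range is limited). The gripper opens to 85 mm and grips with 20 to 120 N. Pads are 22 mm wide; open, the fingers measure 114 mm over their backs; the gripper's body (76 mm by 85 mm) begins 54 mm behind the grasp point. The pads swing forward as they close: fully open they stand 13 mm farther back than shut.
Start: joints at [-0.068, 0.411, -0.013, 1.596, 0.006, 1.134, -0.082], TCP at [0.625, -0, 0.21] pointing down, gripper open.
Joint ranges: [-2.95, 2.95], [-0.29, 1.99], [-1.47, 1.44], [0.14, 2.54], [-1.03, 4.17], [0.13, 1.85], [-2.86, 2.86]. Speed limits (rad/s): [2.39, 2.39, 3.01, 3.01, 3.14, 3.14, 3.14].

## Interface

Orientations are given as a unit quaternion [x, y, z, w].
In Python, from station import status, read_camera, workorder, finder, robot gives the robot as it stands.
- The arm moves only by the tool jog_arm, never from a script. Its argument "increments" is a list of rows, each an object of numbers: "fingers": the opening in per cent of the stroke, from 0 (shut) to 100 (fully open); "dx", "dy", "dz": the shift along the tool's x, y, z in mm; "wx", "wy", "wz": the turn, a rotation vector about the tool's x, y, z in degrees. In form: [{"fingers": .., "dx": .., "dy": .., "dz": .., "wx": .., "wy": .., "wz": ..}, ...]. A call has 1 to 12 rows; each row shifts and turns the commanded pose from where the row before left it, along the tool's axes as they then stand; what a row does not reach is not made up. A row lasts 1/12 s, in which the tool goes at most 41.7 mm and 7.16 degrees, less where a joint would pass 70% of its speed; a pose out of reach is approached as far as the arm can. A call is refused whole if a number of a shift passes 41.7 or a number of a turn 7.16, either way. A call with a gripper value outside its range is refused whole. The fingers move at their own pace and stop on an object; "grip_force" is the grip in N (left out, the last holds). Time passes only in rows, so rows that do not move let the fingers close. It gives the time, the measured TCP pose, the force and the opening at its end, in the units of the state.
- status.sense(): the state, without advancing time (a new reading comes with each control period).
- read_camera(name): name is "scene" or "side" or "wrist"; returns a dict with "image" (384x512x3 uint8, red, green, blue), "fx", "fy", "cx", "cy" (pixels), "dist_coeffs" ([k1, k2, p1, p2, k3] as OpenCV has them; the pictures are not rectified), "world_to_cam" (4x4, takes a point from world to camera coordinates); the wrist camera has in their place "tool_from_camera" (4x4, takes a point from camera to tool coordinates, whose origin is the TCP and whose axes are the tool frame's). Camera axes: x right, y down, z forward; pixel columns grow to the right and rows downward; lengths in m; the calibration is good to about 2 mm. A picture is of the moment at which its call begins: read the wrist's pose just before it. There is no depth.
- workorder.finish_job(): hands the job in, once; it reports no verdict.
Trained networks look in a picture, given as the dict that the camera call returned (one of the last four; its "shot" number tells which), for a name from the list of things; names that differ only in an ending like _2 or _b are one class to them, and where a whole thing is asked for, a point or a joint stands for the part that bears it (a point fixed in the world has none). Each returns a list of dicts, best first, with "score" (0 to 1); they miss things now and then, are a little off and sometimes report something else, mostly with a low value. They report only what shows in the picture. A call takes as long as a camera call. They do not tell look-alikes from the thing itself.
- finder.find_in(picture, thing): "centre" ([row, column] in pixels, amid what is visible of it).
- finder.silhouettes(picture, thing): "region" (384x512 bool, what is visible of it) and "centre" ([row, column] in pixels, amid what is visible of it).
- finder.place_of(picture, thing): "centre" ([row, column] in pixels: a listed point, or the origin of a listed thing).
The state is a dict: "time_s": time; "joint_positions": joint angles; "dq": joint speeds; "joint_torque": joint torques, N m; "ee_pos": TCP position; "tcp_rot": TCP orientation; "ft_force": force on the tool from outside, world axes, zero at the start; "moment": the same for the moment, N m; "finger_gap": finger opening in m.
Only numpy, scipy, OpenCV 4.12 (cv2) and the standard library are available. Lean on these libraries where they do the work, as an engineer would, in place of code of your own. Each camera call takes 0.05 s, during which the arm holds its last target.

## Working session

There is one attempt and no reset: what is moved stays moved. The work goes in short steps, Python scripts to look and compute and a tool call to move; the robot and the scene stay as the last step left them, time stands still between calls to the robot, and variables do not carry over. Pictures are saved under pics/ and viewed, and the job is handed in when it is done.

Besides the shell and the picture viewer there is one more tool, called after "Emit:" by a JSON object that holds its "fn" and its "kwargs", one argument or row to a line. jog_arm: Moves the arm, as the interface text tells. Its arguments: {"type":"object","properties":{"increments":{"type":"array","items":{"type":"object","properties":{"fingers":{"type":"number"},"dx":{"type":"number"},"dy":{"type":"number"},"dz":{"type":"number"},"wx":{"type":"number"},"wy":{"type":"number"},"wz":{"type":"number"}}}},"grip_force":{"type":"number"}},"required":["increments"]}

```bash
ls; mkdir -p pics; python3 - <<'E'
from station import status, read_camera, workorder, finder, robot
import cv2,numpy as np
print(status.sense()); print(robot.grasp_offset)
for n in ["scene","side","wrist"]:
    p=read_camera(n)
    cv2.imwrite(f"pics/{n}0.png",cv2.resize(p["image"][:,:,::-1],(800,600),interpolation=cv2.INTER_CUBIC))
    print(n,{k:(v if k!="image" else 0) for k,v in p.items()})
    for t in ["ring_center","plug_center","snap_center","ring_mat","plug_mat","snap_mat","plain_mat","hub_left","file"]:
        r=finder.place_of(p,t)
        print(n,t,[(np.round(d["centre"],1).tolist(),round(d["score"],2)) for d in r])
E
```

```text
pics
{'time_s': 0.0, 'joint_positions': array([-0.06817908,  0.41186842, -0.0126826 ,  1.5970731 ,  0.00558533,
        1.13429759, -0.08216146]), 'dq': array([ 3.91713851e-04,  3.34735253e-05,  7.73754516e-05, -3.08231880e-04,
       -1.17073554e-03, -6.54142632e-04,  1.63608651e-05]), 'joint_torque': array([-1.18789325e-03, -6.00636005e+01,  6.81361444e-01, -2.99419034e+01,
        1.37590774e-02,  1.04116063e-02,  2.51732433e-05]), 'ee_pos': array([ 6.24456828e-01, -7.09862365e-05,  2.09060972e-01]), 'tcp_rot': array([ 9.99999676e-01,  4.61213613e-06, -8.03529941e-04,  5.65414821e-05]), 'ft_force': array([ 0.65724444, -0.03821681, -0.88684641]), 'moment': array([-0.02188806, -0.00723735, -0.02816282]), 'finger_gap': 0.08545433685266926}
0.0187
scene {'image': 0, 'fx': 481.6923727912327, 'fy': 481.6923727912327, 'cx': 255.313482370872, 'cy': 190.52682872201893, 'dist_coeffs': array([0.04179086, 0.        , 0.        , 0.        , 0.        ]), 'world_to_cam': array([[ 0.64043966,  0.76788473, -0.01378709, -0.36683438],
       [ 0.55939965, -0.47870641, -0.6766921 , -0.21131293],
  
[... 1732 characters left out ...]
        ,  0.        ,  0.        ,  0.        ]), 'tool_from_camera': array([[ 9.99997846e-01, -7.73923559e-04, -1.92579130e-03,
         3.15037101e-05],
       [ 1.31418353e-03,  9.54279966e-01,  2.98911389e-01,
        -7.75963359e-02],
       [ 1.60640949e-03, -2.98913276e-01,  9.54278928e-01,
        -1.63936543e-01],
       [ 0.00000000e+00,  0.00000000e+00,  0.00000000e+00,
         1.00000000e+00]]), 'shot': 3}
wrist ring_center [([249.7, 206.7], 0.56)]
wrist plug_center []
wrist snap_center []
wrist ring_mat [([344.1, 178.8], 0.65)]
wrist plug_mat [([236.9, 201.3], 0.61)]
wrist snap_mat []
wrist plain_mat [([77.0, 145.6], 0.67)]
wrist hub_left []
wrist file [([149.1, 348.8], 0.89)]
```

View pics/scene0.png

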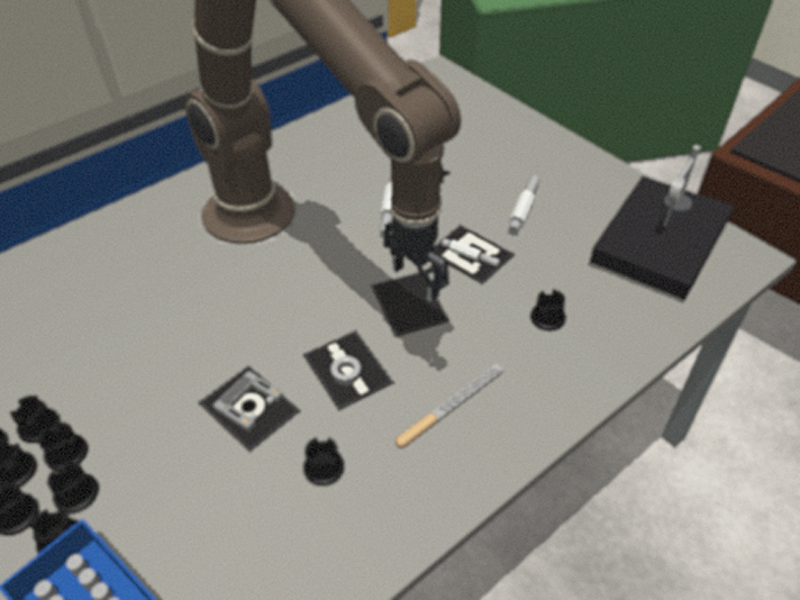

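View pics/side0.png

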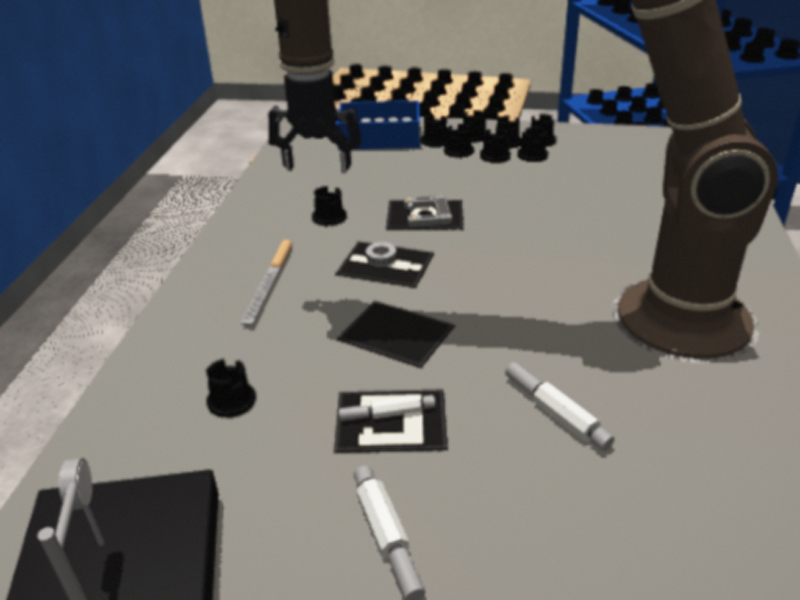

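View pics/wrist0.png

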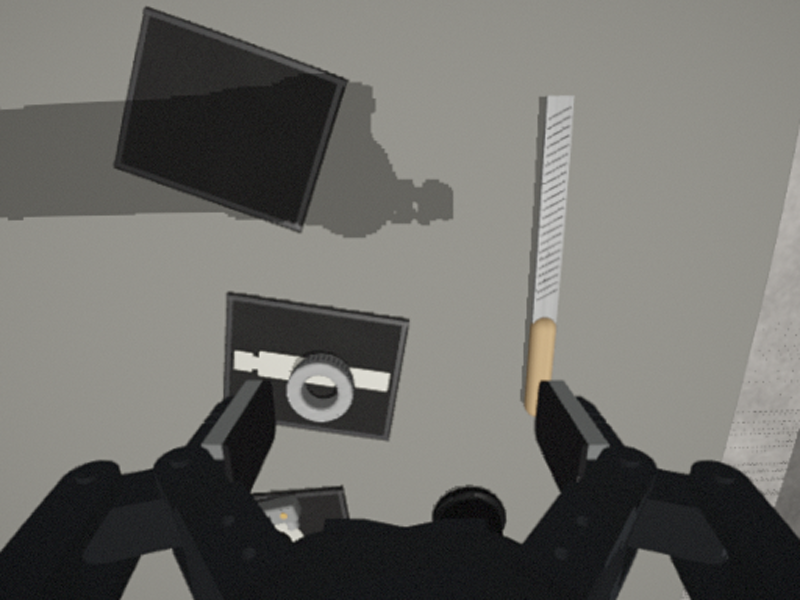

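Seen so far, with pixels in the 800x600 side view:
- **On the mats:** the snap gauge is on the ring mat (425,210), the ring is on the plug mat (380,253), and a plug is on the snap mat (388,408).
- **Plug look-alikes on the bench:** (560,405) and (388,535).

Next I'll locate everything roughly and compare the plug lengths.

```bash
cat > h.py <<'E'
import numpy as np,cv2
from scipy.spatial.transform import Rotation as R
from station import status, read_camera, finder, robot
def cam(n):
    s=status.sense() if n=="wrist" else None
    p=read_camera(n)
    if n=="wrist":
        T=np.eye(4);T[:3,:3]=R.from_quat(s["tcp_rot"]).as_matrix();T[:3,3]=s["ee_pos"]
        p["world_to_cam"]=np.linalg.inv(T@p["tool_from_camera"])
    p["K"]=np.array([[p["fx"],0,p["cx"]],[0,p["fy"],p["cy"]],[0,0,1]])
    return p
def w(p,rc,z):
    """pixels (row,col) -> world at height z"""
    rc=np.atleast_2d(np.asarray(rc,float))
    n=cv2.undistortPoints(rc[:,None,::-1].copy(),p["K"],p["dist_coeffs"])[:,0]
    M=p["world_to_cam"];Rm,t=M[:3,:3],M[:3,3]
    c=-Rm.T@t; d=np.c_[n,np.ones(len(n))]@Rm
    return (c+d*((z-c[2])/d[:,2])[:,None])[:,:2]
def px(p,X):
    M=p["world_to_cam"];r,_=cv2.Rodrigues(M[:3,:3])
    u=cv2.projectPoints(np.asarray(X,float).reshape(-1,1,3),r,M[:3,3],p["K"],p["dist_coeffs"])[0][:,0]
    return u[:,::-1]
def save(p,name,box=None,s=None):
    im=p["image"][:,:,::-1]
    if box: im=im[box[0]:box[1],box[2]:box[3]]
    k=min(800/im.shape[1],600/im.shape[0])
    cv2.imwrite("pics/"+name,cv2.resize(im,None,fx=k,fy=k,interpolation=cv2.INTER_CUBIC))
E
python3 - <<'E'
from h import *
for n in ["scene","side"]:
    p=cam(n)
    for t,z in [("ring_center",.015),("plug_center",.016),("snap_center",.013),("ring_mat",0),("plug_mat",0),("snap_mat",0),("plain_mat",0),("hub_left",0),("hub_right",0),("file",0)]:
        for d in finder.place_of(p,t): print(n,t,w(p,d["centre"],z)[0].round(3),round(d["score"],2))
    for d in finder.silhouettes(p,"plug_center"):
        m=d["region"]; pts=np.argwhere(m); q=w(p,pts,.012); c=q.mean(0); u=np.linalg.svd(q-c,full_matrices=False)[2][0]; l=(q-c)@u
        print(n,"plug sil",c.round(3),u.round(2),"len",np.ptp(l).round(3),"wid",np.ptp((q-c)@[-u[1],u[0]]).round(3),d["score"])
p=cam("side");save(p,"sidecrop.png",(220,384,200,420))
E
```

```text
scene ring_center [ 0.557 -0.129] 0.61
scene plug_center [0.43  0.493] 0.86
scene plug_center [0.459 0.286] 0.58
scene plug_center [0.199 0.279] 0.48
scene snap_center [ 0.46  -0.322] 0.87
scene ring_mat [ 0.485 -0.306] 0.84
scene ring_mat [ 0.444 -0.32 ] 0.58
scene plug_mat [ 0.551 -0.112] 0.84
scene snap_mat [0.463 0.32 ] 0.95
scene plain_mat [0.486 0.107] 0.56
scene hub_left [0.704 0.305] 0.72
scene hub_right [ 0.682 -0.283] 0.84
scene file [0.739 0.014] 0.85
scene plug sil [0.43 0.51] [ 0.49 -0.87] len 0.211 wid 0.037 0.88
scene plug sil [0.459 0.3  ] [0.95 0.31] len 0.146 wid 0.04 0.71
scene plug sil [0.215 0.258] [ 0.75 -0.66] len 0.146 wid 0.028 0.54
side ring_center [ 0.561 -0.113] 0.82
side plug_center [0.432 0.502] 0.98
side plug_center [0.453 0.295] 0.97
side plug_center [0.207 0.277] 0.68
side snap_center [ 0.447 -0.284] 0.79
side ring_mat [ 0.479 -0.287] 0.71
side ring_mat [ 0.686 -0.27 ] 0.68
side plug_mat [ 0.545 -0.095] 0.68
side snap_mat [0.467 0.32 ] 0.9
side plain_mat [0.489 0.103] 0.97
side hub_left [0.714 0.299] 0.63
side hub_right [ 0.697 -0.289] 0.94
side plug sil [0.467 0.301] [0.94 0.33] len 0.143 wid 0.037 0.97
side plug sil [0.213 0.268] [-0.7   0.72] len 0.215 wid 0.049 0.97
side plug sil [0.429 0.517] [-0.47  0.88] len 0.216 wid 0.041 0.74
```

View pics/sidecrop.png

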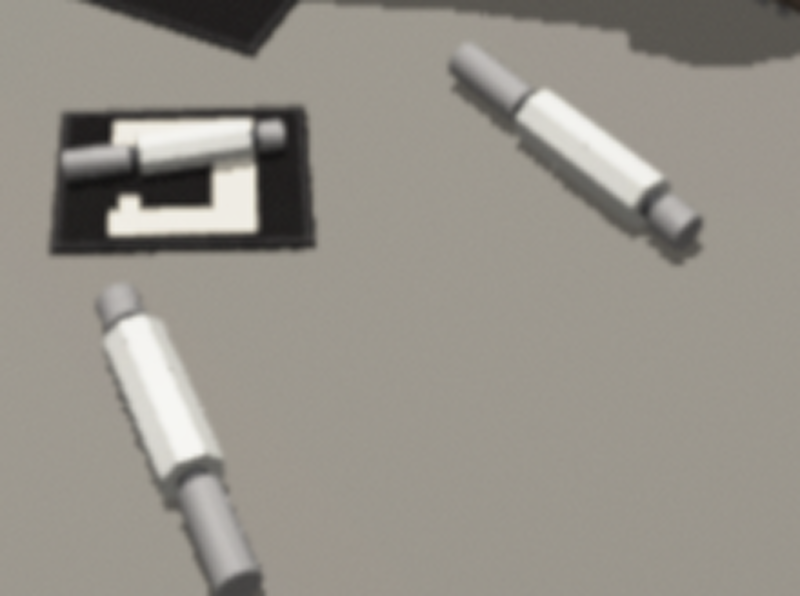

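The plug on the snap mat is about 0.145 m long and the two on the bench are about 0.215 m, so the smallest one is on the snap mat, at side pixel (388,408). Next I'll take precise poses of the mats and the ring from the wrist camera.

```bash
cat >> h.py <<'E'
def mat(p,t,k=0):
    out=[]
    for d in finder.silhouettes(p,t):
        m=d["region"].astype(np.uint8)
        cs=cv2.findContours(m,cv2.RETR_EXTERNAL,cv2.CHAIN_APPROX_NONE)[0]
        c=max(cs,key=cv2.contourArea)[:,0]
        q=w(p,c[:,::-1],.004)
        (x,y),(a,b),th=cv2.minAreaRect((q*1000).astype(np.float32))
        if a<b: a,b,th=b,a,th+90
        th=(th+90)%180-90
        edge=(c.min()<=1) or c[:,0].max()>=510 or c[:,1].max()>=382
        print(t,"c",round(x,1),round(y,1),"size",round(a,1),round(b,1),"th",round(th,1),"score",round(d["score"],2),"cut" if edge else "")
        out.append((x,y,th))
    return out
def place(p,t,z):
    for d in finder.place_of(p,t): print(t,"place",(w(p,d["centre"],z)[0]*1000).round(1),round(d["score"],2),np.round(d["centre"]))
E
python3 - <<'E'
from h import *
p=cam("wrist")
for t in ["plug_mat","plain_mat","ring_mat"]: mat(p,t)
place(p,"ring_center",.015)
for d in finder.silhouettes(p,"ring_center"):
    c=max(cv2.findContours(d["region"].astype(np.uint8),cv2.RETR_EXTERNAL,cv2.CHAIN_APPROX_NONE)[0],key=cv2.contourArea)[:,0]
    q=w(p,c[:,::-1],.015)*1000; print("ring",cv2.minEnclosingCircle(q.astype(np.float32)),q.min(0),q.max(0))
for n in ["side","scene"]:
    p=cam(n)
    for t in ["plug_mat","plain_mat","ring_mat","snap_mat"]: mat(p,t)
E
```

```text
plug_mat c 539.3 -104.2 size 160.1 127.0 th -9.1 score 0.59 
plug_mat c 745.0 -13.7 size 277.8 24.9 th -89.6 score 0.51 
plain_mat c 484.7 105.0 size 162.2 126.6 th -20.0 score 0.86 
plain_mat c 540.2 -104.8 size 161.2 128.0 th -8.7 score 0.22 
ring_mat c 522.8 -257.2 size 88.3 69.5 th 25.6 score 0.92 
ring_center place [ 550.3 -117.2] 0.83 [248. 206.]
ring ((548.6712036132812, -117.0828857421875), 34.59516143798828) [ 519.24174534 -150.27407456] [578.86708659 -83.25871931]
plug_mat c 541.2 -96.8 size 161.5 127.0 th -8.4 score 0.6 
plain_mat c 484.5 110.1 size 159.1 125.6 th -19.8 score 0.55 
ring_mat c 519.4 -295.1 size 121.7 100.4 th -83.7 score 0.77 
snap_mat c 459.3 314.8 size 160.1 126.5 th 9.0 score 0.58 
plug_mat c 541.2 -110.2 size 164.1 130.4 th -7.5 score 0.8 
plug_mat c 693.1 311.7 size 114.7 65.6 th -48.2 score 0.72 
plain_mat c 485.5 100.7 size 160.5 126.2 th -20.0 score 0.95 
ring_mat c 490.3 -309.0 size 163.4 125.4 th 6.8 score 0.76 
snap_mat c 466.6 271.6 size 157.8 66.0 th 12.6 score 0.71
```

Emit:
{"fn": "jog_arm", "kwargs": {
  "increments": [
    {"dx":-15,"dy":35},
    {"dx":-15,"dy":35},
    {"dx":-15,"dy":35},
    {"dx":-15,"dy":35},
    {"dx":-15,"dy":35},
    {},
    {}
  ]
}}

```text
invalid input
```

```bash
cat >> h.py <<'E'
def ring(p):
    for d in finder.silhouettes(p,"ring_center"):
        c=max(cv2.findContours(d["region"].astype(np.uint8),cv2.RETR_EXTERNAL,cv2.CHAIN_APPROX_NONE)[0],key=cv2.contourArea)[:,0]
        q=w(p,c[:,::-1],.015)*1000; print("ring box mid",((q.min(0)+q.max(0))/2).round(1),np.ptp(q,axis=0).round(1),round(d["score"],2))
E
python3 - <<'E'
from h import *
s=status.sense();print(s["time_s"],s["ee_pos"],s["tcp_rot"])
p=cam("wrist");save(p,"w1.png")
for t in ["plug_mat","ring_mat"]: mat(p,t)
place(p,"ring_center",.015);ring(p)
g=cv2.cvtColor(p["image"],cv2.COLOR_RGB2GRAY)
E
```

```text
3.55 [ 6.24994974e-01 -3.17596350e-05  2.09921178e-01] [ 1.00000000e+00 -2.28183425e-06  2.39425160e-05 -5.85110593e-06]
plug_mat c 539.7 -104.0 size 162.4 127.9 th -9.0 score 0.93 
ring_mat c 523.0 -256.1 size 89.7 71.9 th 27.8 score 0.68 
ring_center place [ 550.2 -117.5] 0.71 [249. 206.]
ring box mid [ 548.5 -117.5] [60.9 65.6] 0.75
```

View pics/w1.png

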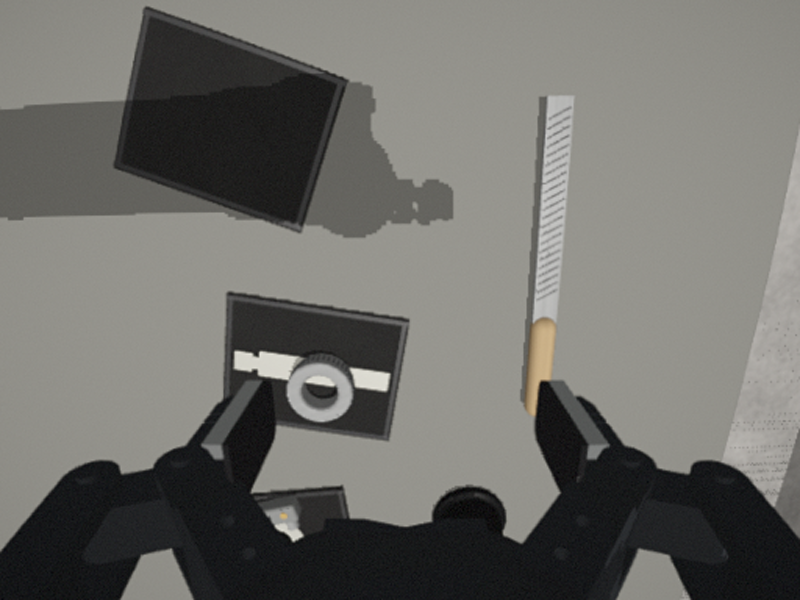

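Emit:
{"fn": "jog_arm", "kwargs": {
  "increments": [
    {"fingers":100,"dx":-15,"dy":35,"dz":0,"wx":0,"wy":0,"wz":0},
    {"fingers":100,"dx":-15,"dy":35,"dz":0,"wx":0,"wy":0,"wz":0},
    {"fingers":100,"dx":-15,"dy":35,"dz":0,"wx":0,"wy":0,"wz":0},
    {"fingers":100,"dx":-15,"dy":35,"dz":0,"wx":0,"wy":0,"wz":0},
    {"fingers":100,"dx":-15,"dy":35,"dz":0,"wx":0,"wy":0,"wz":0},
    {"fingers":100,"dx":0,"dy":0,"dz":0,"wx":0,"wy":0,"wz":0},
    {"fingers":100,"dx":0,"dy":0,"dz":0,"wx":0,"wy":0,"wz":0}
  ],
  "grip_force": 40
}}

```text
time_s: 4.38
ee_pos: [0.5489, -0.1781, 0.2102]
tcp_rot: [1.0, -0.003, 0.0, 0.0]
ft_force: [0.4, 1.4, 0.2]
finger_gap: 0.0853
```

```bash
python3 - <<'E'
from h import *
s=status.sense();print(s["time_s"],s["ee_pos"],s["tcp_rot"])
p=cam("wrist");save(p,"w2.png")
for t in ["plug_mat","ring_mat"]: mat(p,t)
place(p,"ring_center",.015);ring(p)
E
```

```text
4.3833 [ 0.54887895 -0.17811472  0.21021192] [ 9.99996130e-01 -2.73965623e-03  7.69297500e-05  4.78324043e-04]
plug_mat c 540.1 -105.6 size 160.3 125.9 th -8.9 score 0.59 
ring_mat c 489.5 -305.0 size 159.6 127.0 th 6.4 score 0.67 
ring_center place [ 549.6 -116.2] 0.56 [115. 260.]
ring box mid [ 549.5 -116.3] [59.2 57.7] 0.65
```

View pics/w2.png

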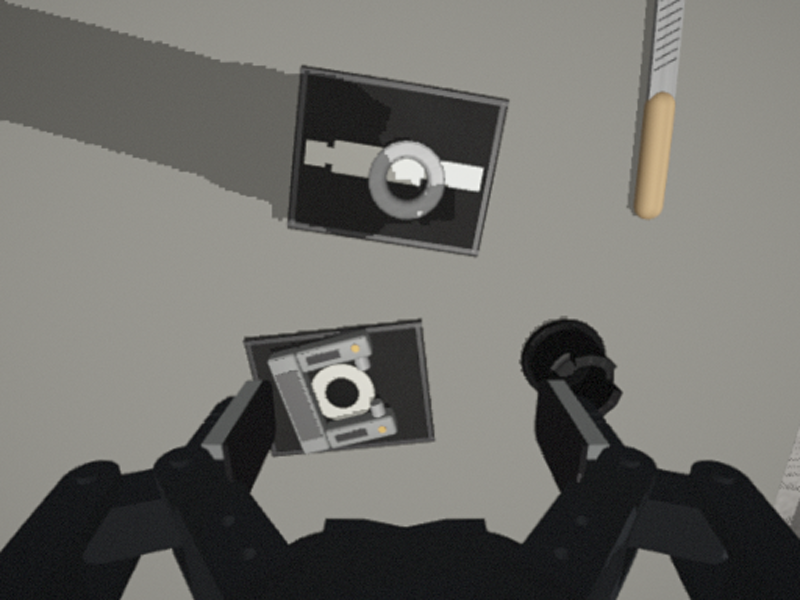

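The view shows the ring at (407,180), off-centre on the plug mat, and the snap gauge on the ring mat at (330,390) with its mouth to the right. The plug shadow's short end points left, so the plug mat's +x is roughly world +x. I'll go for the ring first.

Emit:
{"fn": "jog_arm", "kwargs": {
  "increments": [
    {"fingers":100,"dx":0,"dy":-29,"dz":20,"wx":0,"wy":0,"wz":0},
    {"fingers":100,"dx":0,"dy":-29,"dz":20,"wx":0,"wy":0,"wz":0},
    {"fingers":100,"dx":0,"dy":0,"dz":30,"wx":0,"wy":0,"wz":0},
    {"fingers":100,"dx":0,"dy":0,"dz":30,"wx":0,"wy":0,"wz":0},
    {"fingers":100,"dx":0,"dy":0,"dz":30,"wx":0,"wy":0,"wz":0},
    {"fingers":100,"dx":0,"dy":0,"dz":20,"wx":0,"wy":0,"wz":0},
    {"fingers":100,"dx":0,"dy":0,"dz":0,"wx":0,"wy":0,"wz":0},
    {"fingers":100,"dx":0,"dy":0,"dz":0,"wx":0,"wy":0,"wz":0},
    {"fingers":100,"dx":0,"dy":0,"dz":0,"wx":0,"wy":0,"wz":0}
  ]
}}

```text
time_s: 5.38
ee_pos: [0.5511, -0.1166, 0.0611]
tcp_rot: [1.0, 0.0, 0.001, 0.0]
ft_force: [-0.3, 0.2, -0.2]
finger_gap: 0.0856
```

```bash
python3 - <<'E'
from h import *
s=status.sense();print(s["time_s"],s["ee_pos"],s["tcp_rot"])
p=cam("wrist");save(p,"w3.png")
E
```

```text
5.3833 [ 0.55110858 -0.11656592  0.061065  ] [9.99999599e-01 4.57407645e-04 7.69279935e-04 3.91465527e-05]
```

View pics/w3.png

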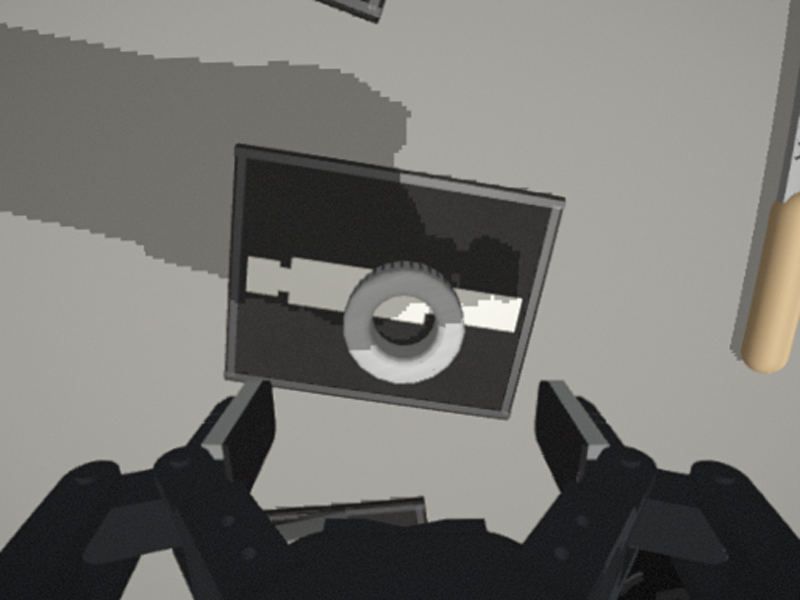

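Emit:
{"fn": "jog_arm", "kwargs": {
  "increments": [
    {"fingers":100,"dx":0,"dy":0,"dz":20,"wx":0,"wy":0,"wz":0},
    {"fingers":100,"dx":0,"dy":0,"dz":20,"wx":0,"wy":0,"wz":0},
    {"fingers":100,"dx":0,"dy":0,"dz":15,"wx":0,"wy":0,"wz":0},
    {"fingers":100,"dx":0,"dy":0,"dz":0,"wx":0,"wy":0,"wz":0},
    {"fingers":60,"dx":0,"dy":0,"dz":0,"wx":0,"wy":0,"wz":0},
    {"fingers":60,"dx":0,"dy":0,"dz":0,"wx":0,"wy":0,"wz":0},
    {"fingers":60,"dx":0,"dy":0,"dz":0,"wx":0,"wy":0,"wz":0},
    {"fingers":60,"dx":0,"dy":0,"dz":0,"wx":0,"wy":0,"wz":0},
    {"fingers":60,"dx":0,"dy":0,"dz":0,"wx":0,"wy":0,"wz":0},
    {"fingers":50,"dx":0,"dy":0,"dz":0,"wx":0,"wy":0,"wz":0},
    {"fingers":50,"dx":0,"dy":0,"dz":0,"wx":0,"wy":0,"wz":0}
  ]
}}

```text
time_s: 6.35
ee_pos: [0.5502, -0.117, 0.0052]
tcp_rot: [1.0, -0.0, 0.0, 0.0]
ft_force: [0.6, -0.9, -0.9]
finger_gap: 0.0428
```

```bash
python3 - <<'E'
from h import *
s=status.sense();print(s["time_s"],s["ee_pos"],s["tcp_rot"],s["finger_gap"])
p=cam("wrist");save(p,"w4.png")
E
```

```text
6.35 [ 0.55017716 -0.11702182  0.0052085 ] [ 9.99999970e-01 -1.34596593e-05  2.43490007e-04  1.43089627e-05] 0.04275520077687903
```

View pics/w4.png

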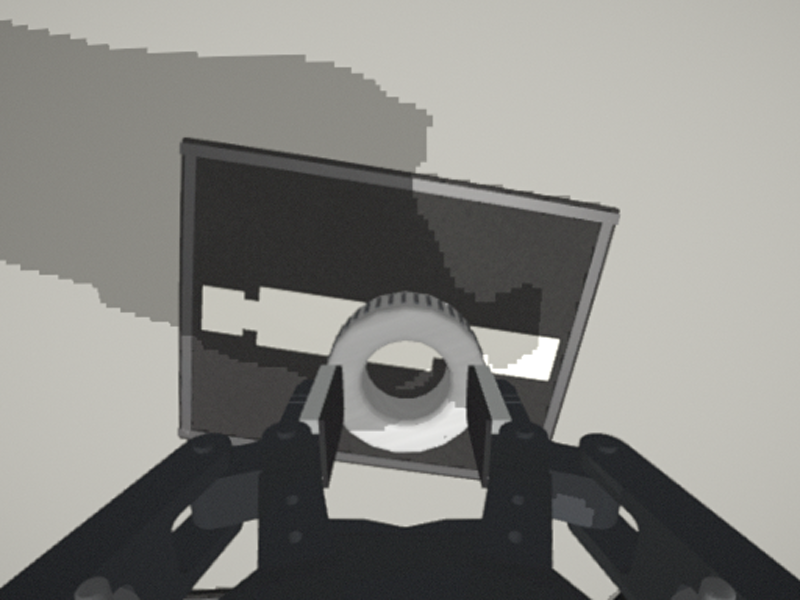

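```bash
python3 - <<'E'
from h import *
p=cam("wrist")
s=status.sense();print(s["time_s"],s["ee_pos"],s["finger_gap"],s["ft_force"])
print(w(p,[[236,260.5],[246,260.5],[246,212],[246,308]],.026))
place(p,"ring_center",.015);ring(p)
X=[[.5502+sx*.029,-.117+sy*.011,z] for sx in(-1,1) for sy in (-1,1) for z in (.01,.03)]
print((px(p,X)*1.5625).round())
print(finder.find_in(p,"ring_center"))
save(p,"w5.png",(170,384,150,370))
E
```

```text
6.45 [ 0.5500211  -0.11702616  0.00496132] 0.04266312300490583 [ 0.42746313 -0.93973949 -0.7022651 ]
[[ 0.5507304  -0.1094222 ]
 [ 0.55073405 -0.11550394]
 [ 0.52396863 -0.11554264]
 [ 0.57694259 -0.11557729]]
ring box mid [ 549.9 -118.2] [57.2 66.7] 0.78
[[393. 332.]
 [421. 324.]
 [342. 329.]
 [365. 320.]
 [393. 479.]
 [421. 488.]
 [342. 482.]
 [365. 491.]]
[{'centre': [219.4, 253.7], 'score': 0.57}]
```

View pics/w5.png

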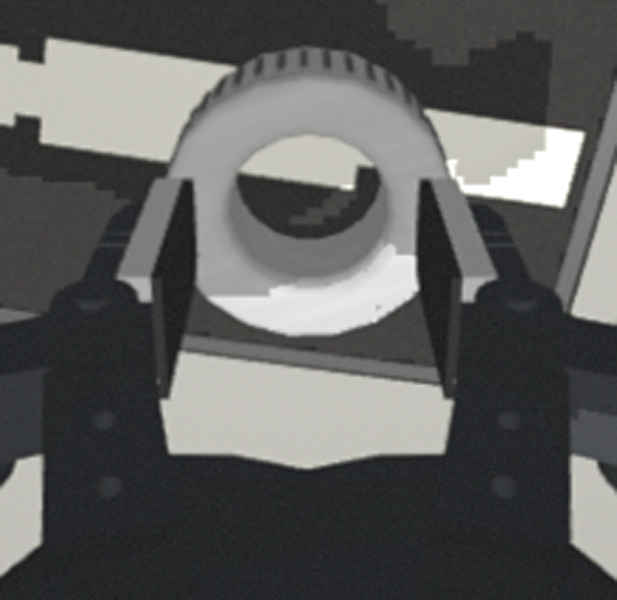

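```bash
python3 - <<'E'
from h import *
p=cam("wrist");s=status.sense()
T=R.from_quat(s["tcp_rot"]).as_matrix()
for g in (.0427,.058):
  for z in (0,-.005,-.01,-.015,-.02,-.03):
    print(g,z,px(p,[s["ee_pos"]+T@np.array([-g/2,-.011,z]),s["ee_pos"]+T@np.array([-g/2,.011,z])]).round(1).tolist())
E
```

```text
0.0427 0 [[215.6, 224.4], [247.9, 225.7]]
0.0427 -0.005 [[218.8, 223.4], [251.8, 224.8]]
0.0427 -0.01 [[222.2, 222.4], [255.9, 223.9]]
0.0427 -0.015 [[225.7, 221.3], [260.2, 222.9]]
0.0427 -0.02 [[229.5, 220.1], [264.8, 221.9]]
0.0427 -0.03 [[237.7, 217.6], [274.8, 219.6]]
0.058 0 [[215.6, 211.8], [247.8, 213.7]]
0.058 -0.005 [[218.8, 210.5], [251.7, 212.5]]
0.058 -0.01 [[222.1, 209.2], [255.8, 211.2]]
0.058 -0.015 [[225.7, 207.7], [260.2, 209.9]]
0.058 -0.02 [[229.4, 206.1], [264.7, 208.4]]
0.058 -0.03 [[237.7, 202.8], [274.7, 205.4]]
```

```bash
python3 - <<'E'
from h import *
p=cam("wrist")
q=w(p,np.array([[140,183],[212,617],[434,181]])/1.5625,.004); print(q, np.linalg.norm(q[0]-q[1]),np.linalg.norm(q[0]-q[2]))
print(status.sense()["joint_torque"].round(2), status.sense()["ft_force"])
E
```

```text
[[ 0.47201073 -0.03219758]
 [ 0.62730807 -0.0575365 ]
 [ 0.45331507 -0.15160025]] 0.15735096017681463 0.12085746638441389
[ 0.000e+00 -6.021e+01  1.290e+00 -2.014e+01  1.000e-02  0.000e+00
 -0.000e+00] [ 0.2942445  -0.13534873 -0.25159393]
```

Grasp missed: at gap 42.7 mm the fingertips are visibly just above the ring top, so they sit well behind the TCP at this opening. I'll open, go lower in steps, and watch the force.

Emit:
{"fn": "jog_arm", "kwargs": {
  "increments": [
    {"fingers":100,"dx":0,"dy":0,"dz":0,"wx":0,"wy":0,"wz":0},
    {"fingers":100,"dx":0,"dy":0,"dz":0,"wx":0,"wy":0,"wz":0},
    {"fingers":100,"dx":0,"dy":0,"dz":0,"wx":0,"wy":0,"wz":0},
    {"fingers":100,"dx":0,"dy":0,"dz":0,"wx":0,"wy":0,"wz":0},
    {"fingers":100,"dx":0,"dy":0,"dz":0,"wx":0,"wy":0,"wz":0},
    {"fingers":100,"dx":0,"dy":0,"dz":5,"wx":0,"wy":0,"wz":0},
    {"fingers":100,"dx":0,"dy":0,"dz":5,"wx":0,"wy":0,"wz":0},
    {"fingers":100,"dx":0,"dy":0,"dz":0,"wx":0,"wy":0,"wz":0},
    {"fingers":100,"dx":0,"dy":0,"dz":0,"wx":0,"wy":0,"wz":0}
  ]
}}

```text
time_s: 7.45
ee_pos: [0.5495, -0.1169, -0.0058]
tcp_rot: [1.0, 0.0, -0.001, -0.0]
ft_force: [-0.7, -0.0, -0.4]
finger_gap: 0.0855
```

```bash
python3 - <<'E'
from h import *
p=cam("wrist");save(p,"w6.png");p=cam("side");save(p,"s6.png",(60,220,130,350))
E
```

```text
(no output)
```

View pics/w6.png

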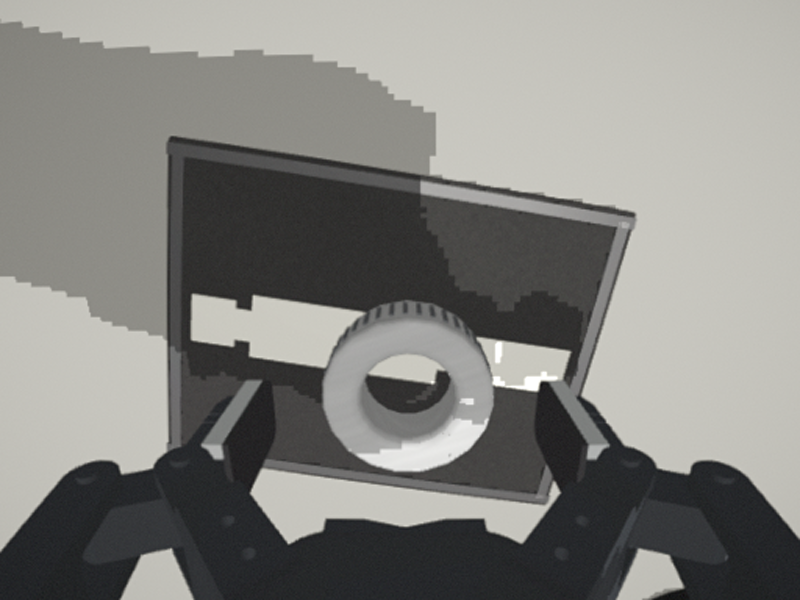

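View pics/s6.png

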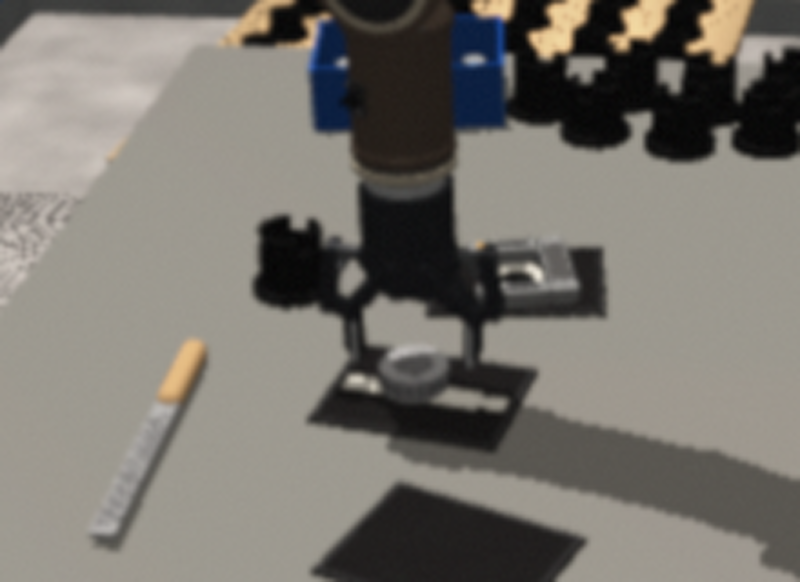

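```bash
python3 - <<'E'
from h import *
p=cam("side")
for c in [(360,355),(368,475)]:
    rc=[60+c[0]*.275,130+c[1]*.275]
    for z in (.0,.01,.02,.03,.04): print(c,z,w(p,rc,z).round(3))
place(p,"ring_center",.015)
E
```

```text
(360, 355) 0.0 [[ 0.608 -0.151]]
(360, 355) 0.01 [[ 0.604 -0.135]]
(360, 355) 0.02 [[ 0.6   -0.119]]
(360, 355) 0.03 [[ 0.596 -0.103]]
(360, 355) 0.04 [[ 0.592 -0.087]]
(368, 475) 0.0 [[ 0.505 -0.15 ]]
(368, 475) 0.01 [[ 0.502 -0.134]]
(368, 475) 0.02 [[ 0.499 -0.118]]
(368, 475) 0.03 [[ 0.497 -0.102]]
(368, 475) 0.04 [[ 0.494 -0.086]]
ring_center place [ 553.9 -103.8] 0.64 [164. 242.]
```

Both views put the open tips about 32 mm behind the TCP. I'll lower another 10 mm and close.

Emit:
{"fn": "jog_arm", "kwargs": {
  "increments": [
    {"fingers":100,"dx":0,"dy":0,"dz":5,"wx":0,"wy":0,"wz":0},
    {"fingers":100,"dx":0,"dy":0,"dz":5,"wx":0,"wy":0,"wz":0},
    {"fingers":100,"dx":0,"dy":0,"dz":0,"wx":0,"wy":0,"wz":0},
    {"fingers":50,"dx":0,"dy":0,"dz":0,"wx":0,"wy":0,"wz":0},
    {"fingers":50,"dx":0,"dy":0,"dz":0,"wx":0,"wy":0,"wz":0},
    {"fingers":50,"dx":0,"dy":0,"dz":0,"wx":0,"wy":0,"wz":0},
    {"fingers":50,"dx":0,"dy":0,"dz":0,"wx":0,"wy":0,"wz":0},
    {"fingers":50,"dx":0,"dy":0,"dz":0,"wx":0,"wy":0,"wz":0},
    {"fingers":50,"dx":0,"dy":0,"dz":0,"wx":0,"wy":0,"wz":0},
    {"fingers":50,"dx":0,"dy":0,"dz":0,"wx":0,"wy":0,"wz":0}
  ]
}}

```text
time_s: 8.48
ee_pos: [0.5502, -0.1171, -0.0147]
tcp_rot: [1.0, 0.0, 0.0, 0.0]
ft_force: [-1.2, 0.1, 5.2]
finger_gap: 0.0527
```

```bash
python3 - <<'E'
from h import *
p=cam("wrist");save(p,"w7.png")
E
```

```text
(no output)
```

View pics/w7.png

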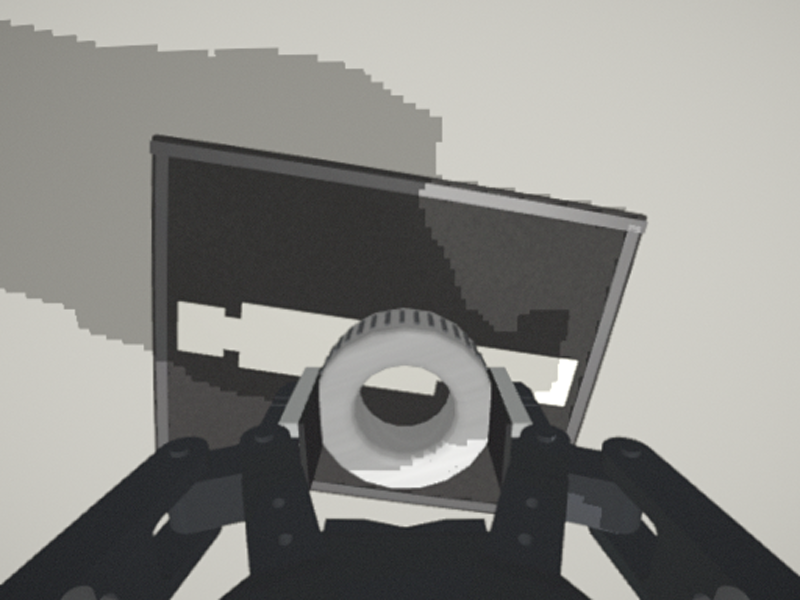

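```bash
python3 - <<'E'
from h import *
s=status.sense();print(s["time_s"],s["ee_pos"],s["finger_gap"],s["ft_force"],s["joint_torque"].round(2))
p=cam("side");save(p,"s7.png",(120,200,180,290))
E
```

```text
8.5333 [ 0.55019948 -0.11700171 -0.01469502] 0.05277918789376656 [-0.8055662   0.17402907  5.28907274] [ 3.00e-02 -5.84e+01  1.35e+00 -1.87e+01  3.00e-02 -5.20e-01 -1.00e-02]
```

View pics/s7.png

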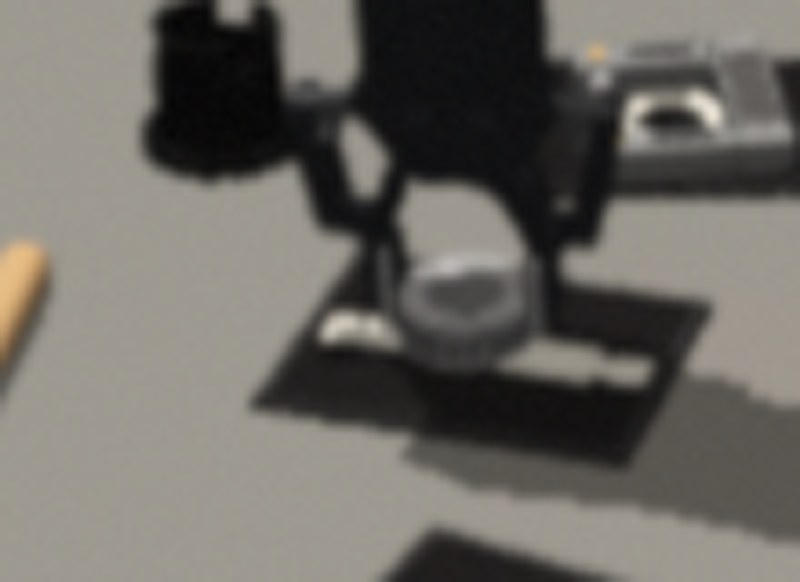

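The pads are on the ring's sides in both views. Now a short test lift.

Emit:
{"fn": "jog_arm", "kwargs": {
  "grip_force": 60,
  "increments": [
    {"fingers":30,"dx":0,"dy":0,"dz":0,"wx":0,"wy":0,"wz":0},
    {"fingers":30,"dx":0,"dy":0,"dz":0,"wx":0,"wy":0,"wz":0},
    {"fingers":30,"dx":0,"dy":0,"dz":-3,"wx":0,"wy":0,"wz":0},
    {"fingers":30,"dx":0,"dy":0,"dz":-5,"wx":0,"wy":0,"wz":0},
    {"fingers":30,"dx":0,"dy":0,"dz":-4,"wx":0,"wy":0,"wz":0},
    {"fingers":30,"dx":0,"dy":0,"dz":0,"wx":0,"wy":0,"wz":0},
    {"fingers":30,"dx":0,"dy":0,"dz":0,"wx":0,"wy":0,"wz":0}
  ]
}}

```text
time_s: 9.17
ee_pos: [0.5501, -0.117, -0.0029]
tcp_rot: [1.0, 0.0, 0.0, 0.0]
ft_force: [-0.3, 0.1, -2.8]
finger_gap: 0.0523
```

```bash
python3 - <<'E'
from h import *
p=cam("wrist");save(p,"w8.png")
p=cam("side");save(p,"s8.png",(120,200,180,290))
E
```

```text
(no output)
```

View pics/w8.png

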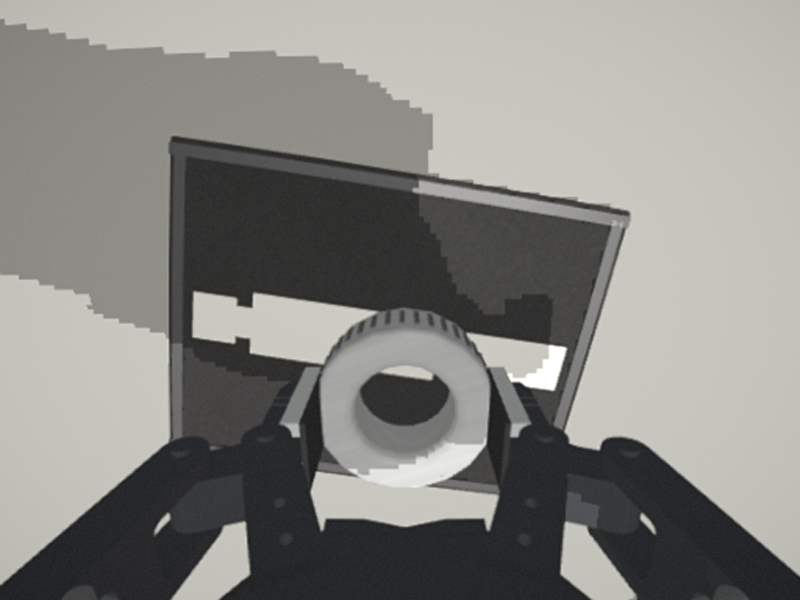

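View pics/s8.png

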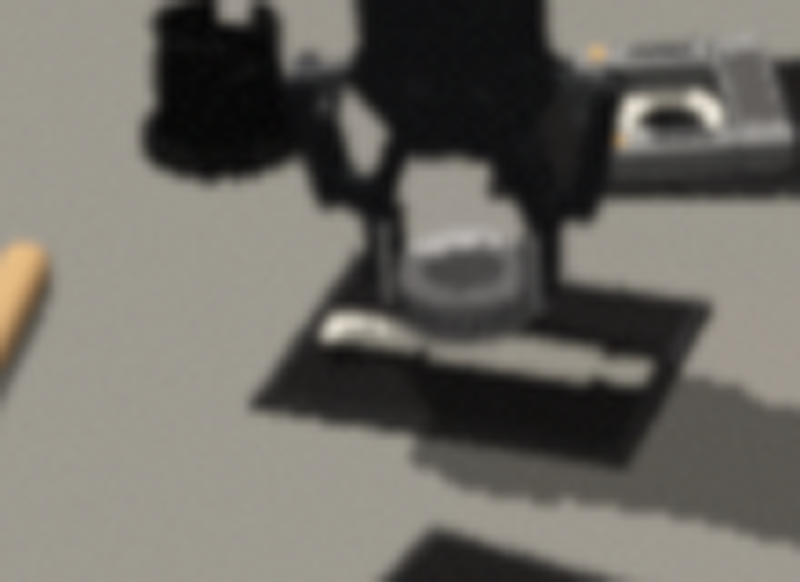

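The lift holds: force is -2.8 N and the shadow under the ring is uncovered. Carrying it to the plain mat.

Emit:
{"fn": "jog_arm", "kwargs": {
  "increments": [
    {"fingers":30,"dx":0,"dy":0,"dz":-20,"wx":0,"wy":0,"wz":0},
    {"fingers":30,"dx":-3,"dy":-12,"dz":-10,"wx":0,"wy":0,"wz":0},
    {"fingers":30,"dx":-8,"dy":-26,"dz":0,"wx":0,"wy":0,"wz":0},
    {"fingers":30,"dx":-8,"dy":-26,"dz":0,"wx":0,"wy":0,"wz":0},
    {"fingers":30,"dx":-8,"dy":-26,"dz":0,"wx":0,"wy":0,"wz":0},
    {"fingers":30,"dx":-8,"dy":-26,"dz":0,"wx":0,"wy":0,"wz":0},
    {"fingers":30,"dx":-8,"dy":-26,"dz":0,"wx":0,"wy":0,"wz":0},
    {"fingers":30,"dx":-8,"dy":-26,"dz":0,"wx":0,"wy":0,"wz":0},
    {"fingers":30,"dx":-8,"dy":-26,"dz":0,"wx":0,"wy":0,"wz":0},
    {"fingers":30,"dx":-6,"dy":-20,"dz":0,"wx":0,"wy":0,"wz":0},
    {"fingers":30,"dx":0,"dy":-8,"dz":0,"wx":0,"wy":0,"wz":0},
    {"fingers":30,"dx":0,"dy":0,"dz":0,"wx":0,"wy":0,"wz":0}
  ]
}}

```text
time_s: 10.27
ee_pos: [0.4845, 0.1084, 0.0272]
tcp_rot: [1.0, 0.002, 0.0, -0.001]
ft_force: [0.6, 0.6, -4.5]
finger_gap: 0.052
```

Emit:
{"fn": "jog_arm", "kwargs": {
  "increments": [
    {"fingers":30,"dx":0,"dy":0,"dz":10,"wx":0,"wy":0,"wz":0},
    {"fingers":30,"dx":0,"dy":0,"dz":15,"wx":0,"wy":0,"wz":0},
    {"fingers":30,"dx":0,"dy":0,"dz":6,"wx":0,"wy":0,"wz":0},
    {"fingers":30,"dx":0,"dy":0,"dz":4,"wx":0,"wy":0,"wz":0},
    {"fingers":30,"dx":0,"dy":0,"dz":3,"wx":0,"wy":0,"wz":0},
    {"fingers":30,"dx":0,"dy":0,"dz":2,"wx":0,"wy":0,"wz":0},
    {"fingers":30,"dx":0,"dy":0,"dz":1.5,"wx":0,"wy":0,"wz":0},
    {"fingers":30,"dx":0,"dy":0,"dz":0,"wx":0,"wy":0,"wz":0},
    {"fingers":30,"dx":0,"dy":0,"dz":0,"wx":0,"wy":0,"wz":0}
  ]
}}

```text
time_s: 11.02
ee_pos: [0.4854, 0.105, -0.0143]
tcp_rot: [1.0, -0.0, 0.0, -0.0]
ft_force: [0.9, -0.1, -3.3]
finger_gap: 0.0522
```

Emit:
{"fn": "jog_arm", "kwargs": {
  "increments": [
    {"fingers":30,"dx":0,"dy":0,"dz":1,"wx":0,"wy":0,"wz":0},
    {"fingers":30,"dx":0,"dy":0,"dz":0.5,"wx":0,"wy":0,"wz":0},
    {"fingers":30,"dx":0,"dy":0,"dz":0,"wx":0,"wy":0,"wz":0},
    {"fingers":30,"dx":0,"dy":0,"dz":0,"wx":0,"wy":0,"wz":0}
  ]
}}

```text
time_s: 11.35
ee_pos: [0.4854, 0.105, -0.0146]
tcp_rot: [1.0, -0.0, 0.001, -0.0]
ft_force: [-4.5, -2.6, 14.5]
finger_gap: 0.0521
```

Contact. Releasing and lifting clear, heading towards the plug gauge.

Emit:
{"fn": "jog_arm", "kwargs": {
  "increments": [
    {"fingers":100,"dx":0,"dy":0,"dz":0,"wx":0,"wy":0,"wz":0},
    {"fingers":100,"dx":0,"dy":0,"dz":0,"wx":0,"wy":0,"wz":0},
    {"fingers":100,"dx":0,"dy":0,"dz":0,"wx":0,"wy":0,"wz":0},
    {"fingers":100,"dx":0,"dy":0,"dz":0,"wx":0,"wy":0,"wz":0},
    {"fingers":100,"dx":0,"dy":0,"dz":0,"wx":0,"wy":0,"wz":0},
    {"fingers":100,"dx":0,"dy":0,"dz":-10,"wx":0,"wy":0,"wz":0},
    {"fingers":100,"dx":0,"dy":0,"dz":-30,"wx":0,"wy":0,"wz":0},
    {"fingers":100,"dx":0,"dy":0,"dz":-40,"wx":0,"wy":0,"wz":0},
    {"fingers":100,"dx":0,"dy":0,"dz":-40,"wx":0,"wy":0,"wz":0},
    {"fingers":100,"dx":0,"dy":0,"dz":-40,"wx":0,"wy":0,"wz":0},
    {"fingers":100,"dx":0,"dy":0,"dz":-40,"wx":0,"wy":0,"wz":0}
  ]
}}

```text
time_s: 12.27
ee_pos: [0.4844, 0.1048, 0.1866]
tcp_rot: [1.0, -0.0, 0.0, -0.0]
ft_force: [0.5, -0.0, -0.7]
finger_gap: 0.0855
```

Emit:
{"fn": "jog_arm", "kwargs": {
  "increments": [
    {"fingers":100,"dx":-4,"dy":-27,"dz":0,"wx":0,"wy":0,"wz":0},
    {"fingers":100,"dx":-4,"dy":-27,"dz":0,"wx":0,"wy":0,"wz":0},
    {"fingers":100,"dx":-4,"dy":-27,"dz":0,"wx":0,"wy":0,"wz":0},
    {"fingers":100,"dx":-4,"dy":-27,"dz":0,"wx":0,"wy":0,"wz":0},
    {"fingers":100,"dx":-4,"dy":-27,"dz":0,"wx":0,"wy":0,"wz":0},
    {"fingers":100,"dx":0,"dy":0,"dz":0,"wx":0,"wy":0,"wz":0},
    {"fingers":100,"dx":0,"dy":0,"dz":0,"wx":0,"wy":0,"wz":0},
    {"fingers":100,"dx":0,"dy":0,"dz":0,"wx":0,"wy":0,"wz":0}
  ]
}}

```text
time_s: 12.93
ee_pos: [0.465, 0.2392, 0.1842]
tcp_rot: [1.0, -0.0, 0.0, 0.0]
ft_force: [0.3, 0.3, -0.4]
finger_gap: 0.0854
```

```bash
python3 - <<'E'
from h import *
p=cam("wrist");save(p,"w9.png");s=status.sense();print(s["ee_pos"],s["tcp_rot"])
mat(p,"snap_mat");place(p,"plug_center",.016);place(p,"ring_center",.015);ring(p);mat(p,"plain_mat")
for d in finder.silhouettes(p,"plug_center"):
    q=w(p,np.argwhere(d["region"]),.016); c=q.mean(0); u=np.linalg.svd(q-c,full_matrices=False)[2][0]
    print("plug",c,"ang",np.degrees(np.arctan2(u[1],u[0])),np.ptp((q-c)@u),d["score"])
E
```

```text
[0.46519463 0.23871428 0.18411768] [ 9.99999752e-01 -6.02338206e-04  6.10005365e-05  3.59024683e-04]
snap_mat c 458.8 312.7 size 160.4 124.4 th 9.3 score 0.55 
snap_mat c 722.7 301.5 size 108.4 75.1 th 2.2 score 0.16 cut
plug_center place [207.6 282.5] 0.92 [135.  41.]
plug_center place [458.9 301.6] 0.72 [116. 254.]
ring_center place [485.3 108.4] 0.93 [267. 275.]
ring box mid [484.5 105.1] [58.7 68.7] 0.84
plain_mat c 485.1 105.6 size 163.4 128.3 th -20.3 score 0.81 
plain_mat c 746.5 86.7 size 69.5 25.5 th 89.2 score 0.57 
plug [0.46700216 0.3035422 ] ang -160.59749480877537 0.14319177577465675 0.91
plug [0.22161795 0.26402428] ang -45.94787299202657 0.1890360090243567 0.87
```

View pics/w9.png

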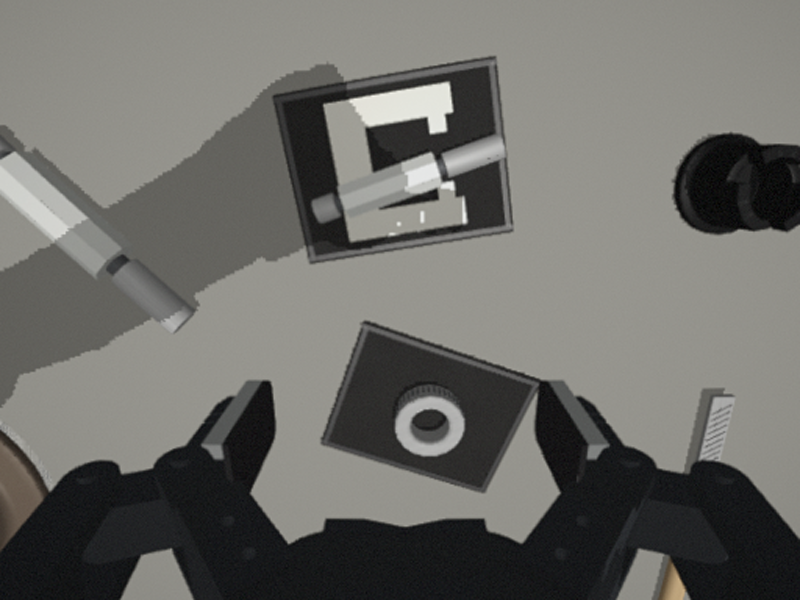

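The view shows the ring parked on the plain mat (430,420). The plug lies on the snap mat with its handle near (395,185) and the long end to the upper right. Going over the plug and turning across it.

Emit:
{"fn": "jog_arm", "kwargs": {
  "increments": [
    {"fingers":100,"dx":0,"dy":-32,"dz":0,"wx":0,"wy":0,"wz":0},
    {"fingers":100,"dx":0,"dy":-32,"dz":0,"wx":0,"wy":0,"wz":0},
    {"fingers":100,"dx":0,"dy":0,"dz":8,"wx":0,"wy":0,"wz":7.06},
    {"fingers":100,"dx":0,"dy":0,"dz":8,"wx":0,"wy":0,"wz":7.06},
    {"fingers":100,"dx":0,"dy":0,"dz":8,"wx":0,"wy":0,"wz":7.06},
    {"fingers":100,"dx":0,"dy":0,"dz":8,"wx":0,"wy":0,"wz":7.06},
    {"fingers":100,"dx":0,"dy":0,"dz":8,"wx":0,"wy":0,"wz":7.06},
    {"fingers":100,"dx":0,"dy":0,"dz":8,"wx":0,"wy":0,"wz":7.06},
    {"fingers":100,"dx":0,"dy":0,"dz":8,"wx":0,"wy":0,"wz":7.06},
    {"fingers":100,"dx":0,"dy":0,"dz":8,"wx":0,"wy":0,"wz":7.06},
    {"fingers":100,"dx":0,"dy":0,"dz":8,"wx":0,"wy":0,"wz":7.06},
    {"fingers":100,"dx":0,"dy":0,"dz":8,"wx":0,"wy":0,"wz":7.06}
  ]
}}

```text
time_s: 14.28
ee_pos: [0.4652, 0.3037, 0.1035]
tcp_rot: [0.814, -0.581, 0.0, -0.0]
ft_force: [-0.5, 0.1, -0.5]
finger_gap: 0.0855
```

Emit:
{"fn": "jog_arm", "kwargs": {
  "increments": [
    {"fingers":100,"dx":0,"dy":0,"dz":20,"wx":0,"wy":0,"wz":0},
    {"fingers":100,"dx":0,"dy":0,"dz":0,"wx":0,"wy":0,"wz":0},
    {"fingers":100,"dx":0,"dy":0,"dz":0,"wx":0,"wy":0,"wz":0}
  ]
}}

```text
time_s: 14.53
ee_pos: [0.4644, 0.3034, 0.0833]
tcp_rot: [0.816, -0.577, -0.0, 0.001]
ft_force: [0.1, 0.2, -0.2]
finger_gap: 0.085
```

```bash
python3 - <<'E'
from h import *
p=cam("wrist");save(p,"w10.png");s=status.sense();T=R.from_quat(s["tcp_rot"]).as_matrix();print(s["ee_pos"],np.degrees(np.arctan2(T[1,0],T[0,0])),T[:,2],s["joint_positions"].round(2))
place(p,"plug_center",.016)
for d in finder.silhouettes(p,"plug_center"):
    q=w(p,np.argwhere(d["region"]),.016); c=q.mean(0); u=np.linalg.svd(q-c,full_matrices=False)[2][0]
    print("plug",c,"ang",np.degrees(np.arctan2(u[1],u[0])),np.ptp((q-c)@u),d["score"])
E
```

```text
[0.46502396 0.30382633 0.08412305] -70.56127833048247 [-4.45587552e-04 -3.79335971e-04 -9.99999829e-01] [-0.77  0.44  0.14  1.9  -0.08  0.81 -1.82]
plug_center place [452.4 297.7] 0.77 [211. 262.]
plug_center place [437.9 503.2] 0.67 [149.  24.]
plug [0.45188222 0.47694664] ang 120.28552547041609 0.12103843141286798 0.85
plug [0.46791816 0.30413182] ang -160.8398805993793 0.146056818179462 0.82
```

View pics/w10.png

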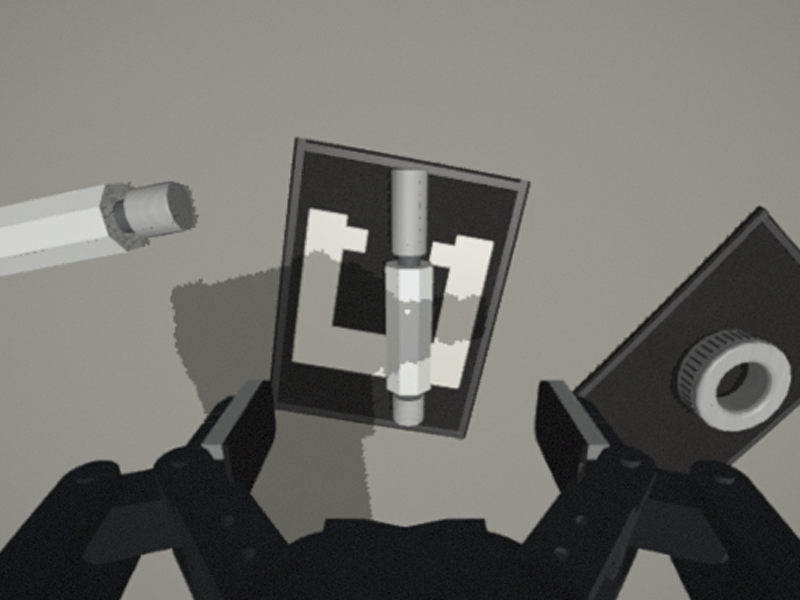

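```bash
python3 - <<'E'
from h import *
p=cam("wrist")
for z in (.02,.024,.028):
    q=w(p,np.array([[165,409],[262,409],[397,408],[424,408]])/1.5625,z);print(z,q.round(4).tolist(),np.linalg.norm(q[1]-q[2]),q[1:3].mean(0),np.linalg.norm(q[0]-q[3]))
E
```

```text
0.02 [[0.5353, 0.3278], [0.4897, 0.3116], [0.4155, 0.2859], [0.3988, 0.28]] 0.0785242842485217 [0.45263372 0.2987748 ] 0.1446734216001649
0.024 [[0.5353, 0.3278], [0.4906, 0.312], [0.4177, 0.2867], [0.4012, 0.2809]] 0.07715187392188481 [0.45411561 0.29933329] 0.1421448879154061
0.028 [[0.5354, 0.3279], [0.4914, 0.3123], [0.4198, 0.2875], [0.4036, 0.2818]] 0.07577946359524793 [0.4555975  0.29989179] 0.13961635423064728
```

The handle's middle works out at about (455.5, 300), so gripping at (465, 303.6) is about 10 mm towards the long plug, right at its centre of mass. Descending.

Emit:
{"fn": "jog_arm", "kwargs": {
  "grip_force": 60,
  "increments": [
    {"fingers":100,"dx":0,"dy":0,"dz":30,"wx":0,"wy":0,"wz":0},
    {"fingers":100,"dx":0,"dy":0,"dz":30,"wx":0,"wy":0,"wz":0},
    {"fingers":100,"dx":0,"dy":0,"dz":22,"wx":0,"wy":0,"wz":0},
    {"fingers":100,"dx":0,"dy":0,"dz":14,"wx":0,"wy":0,"wz":0},
    {"fingers":100,"dx":0,"dy":0,"dz":0,"wx":0,"wy":0,"wz":0},
    {"fingers":100,"dx":0,"dy":0,"dz":0,"wx":0,"wy":0,"wz":0}
  ]
}}

```text
time_s: 15.23
ee_pos: [0.4651, 0.3039, -0.0119]
tcp_rot: [0.816, -0.578, -0.0, 0.0]
ft_force: [0.5, -0.4, 0.1]
finger_gap: 0.0854
```

Emit:
{"fn": "jog_arm", "kwargs": {
  "increments": [
    {"fingers":20,"dx":0,"dy":0,"dz":0,"wx":0,"wy":0,"wz":0},
    {"fingers":20,"dx":0,"dy":0,"dz":0,"wx":0,"wy":0,"wz":0},
    {"fingers":20,"dx":0,"dy":0,"dz":0,"wx":0,"wy":0,"wz":0},
    {"fingers":20,"dx":0,"dy":0,"dz":0,"wx":0,"wy":0,"wz":0},
    {"fingers":20,"dx":0,"dy":0,"dz":0,"wx":0,"wy":0,"wz":0},
    {"fingers":20,"dx":0,"dy":0,"dz":0,"wx":0,"wy":0,"wz":0},
    {"fingers":20,"dx":0,"dy":0,"dz":0,"wx":0,"wy":0,"wz":0},
    {"fingers":20,"dx":0,"dy":0,"dz":0,"wx":0,"wy":0,"wz":0},
    {"fingers":20,"dx":0,"dy":0,"dz":0,"wx":0,"wy":0,"wz":0}
  ]
}}

```text
time_s: 15.98
ee_pos: [0.4655, 0.304, -0.0112]
tcp_rot: [0.816, -0.578, 0.0, -0.0]
ft_force: [-1.0, -1.8, 7.0]
finger_gap: 0.0222
```

```bash
python3 - <<'E'
from h import *
p=cam("wrist");save(p,"w11.png")
p=cam("side");save(p,"s11.png",(200,310,180,330))
E
```

```text
(no output)
```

View pics/w11.png

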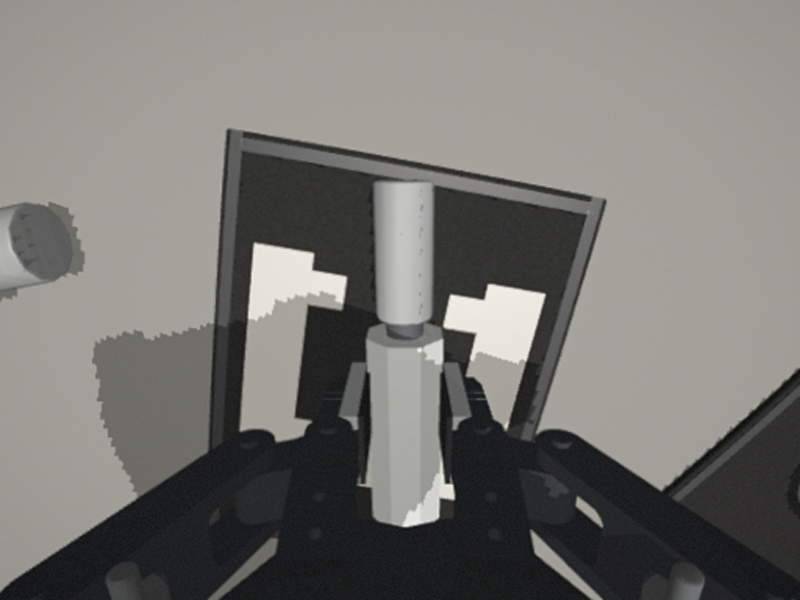

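View pics/s11.png

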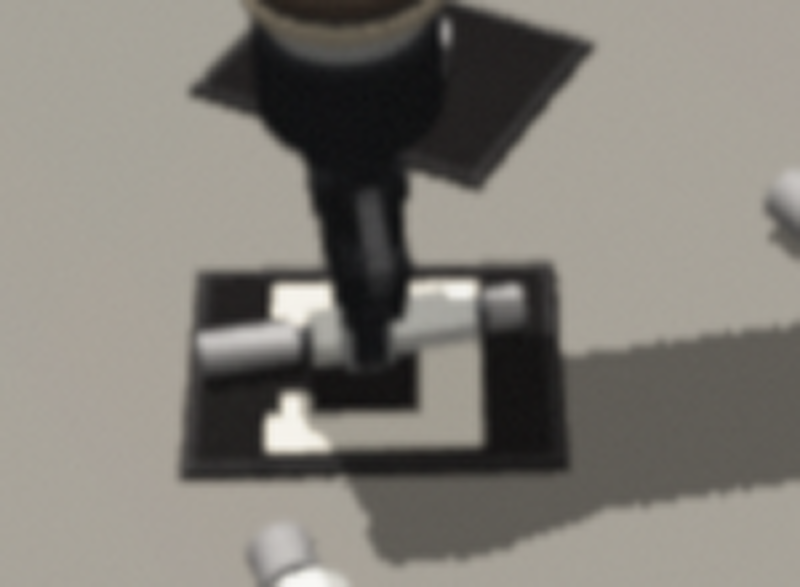

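Emit:
{"fn": "jog_arm", "kwargs": {
  "increments": [
    {"fingers":10,"dx":0,"dy":0,"dz":-4,"wx":0,"wy":0,"wz":0},
    {"fingers":10,"dx":0,"dy":0,"dz":-8,"wx":0,"wy":0,"wz":0},
    {"fingers":10,"dx":0,"dy":0,"dz":0,"wx":0,"wy":0,"wz":0},
    {"fingers":10,"dx":0,"dy":0,"dz":0,"wx":0,"wy":0,"wz":0}
  ]
}}

```text
time_s: 16.42
ee_pos: [0.4652, 0.3042, 0.0003]
tcp_rot: [0.816, -0.578, 0.0, -0.0]
ft_force: [-0.1, -0.3, -3.6]
finger_gap: 0.0225
```

```bash
python3 - <<'E'
from h import *
p=cam("wrist");save(p,"w12.png")
p=cam("side");save(p,"s12.png",(200,310,180,330))
E
```

```text
(no output)
```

View pics/s12.png

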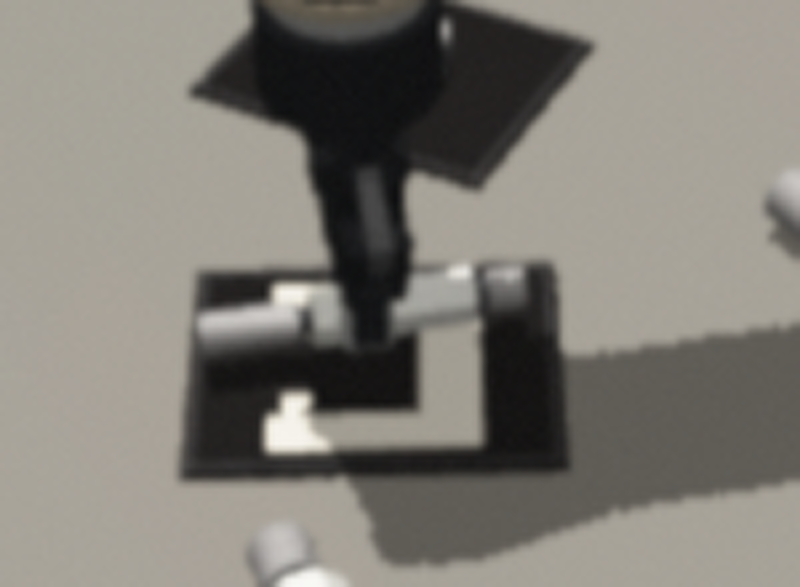

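The plug is held level and the load reads right. Lift, turn to the plug mat's direction, and carry it over.

Emit:
{"fn": "jog_arm", "kwargs": {
  "increments": [
    {"fingers":10,"dx":0,"dy":0,"dz":-15,"wx":0,"wy":0,"wz":0},
    {"fingers":10,"dx":0,"dy":0,"dz":-25,"wx":0,"wy":0,"wz":0},
    {"fingers":10,"dx":0,"dy":0,"dz":-20,"wx":0,"wy":0,"wz":5},
    {"fingers":10,"dx":0,"dy":0,"dz":-10,"wx":0,"wy":0,"wz":5},
    {"fingers":10,"dx":0,"dy":0,"dz":0,"wx":0,"wy":0,"wz":5},
    {"fingers":10,"dx":0,"dy":0,"dz":0,"wx":0,"wy":0,"wz":5},
    {"fingers":10,"dx":0,"dy":0,"dz":0,"wx":0,"wy":0,"wz":5},
    {"fingers":10,"dx":0,"dy":0,"dz":0,"wx":0,"wy":0,"wz":3.4},
    {"fingers":10,"dx":10,"dy":-3.4,"dz":0,"wx":0,"wy":0,"wz":0},
    {"fingers":10,"dx":20,"dy":-6.8,"dz":0,"wx":0,"wy":0,"wz":0},
    {"fingers":10,"dx":30,"dy":-10.3,"dz":0,"wx":0,"wy":0,"wz":0},
    {"fingers":10,"dx":30,"dy":-10.3,"dz":0,"wx":0,"wy":0,"wz":0}
  ]
}}

```text
time_s: 17.52
ee_pos: [0.481, 0.2091, 0.0695]
tcp_rot: [-0.651, 0.759, -0.0, -0.0]
ft_force: [0.2, 0.3, -3.1]
finger_gap: 0.0223
```

Emit:
{"fn": "jog_arm", "kwargs": {
  "increments": [
    {"fingers":10,"dx":30,"dy":-10.3,"dz":0,"wx":0,"wy":0,"wz":0},
    {"fingers":10,"dx":30,"dy":-10.3,"dz":0,"wx":0,"wy":0,"wz":0},
    {"fingers":10,"dx":30,"dy":-10.3,"dz":0,"wx":0,"wy":0,"wz":0},
    {"fingers":10,"dx":30,"dy":-10.3,"dz":0,"wx":0,"wy":0,"wz":0},
    {"fingers":10,"dx":30,"dy":-10.3,"dz":0,"wx":0,"wy":0,"wz":0},
    {"fingers":10,"dx":30,"dy":-10.3,"dz":0,"wx":0,"wy":0,"wz":0},
    {"fingers":10,"dx":30,"dy":-10.3,"dz":0,"wx":0,"wy":0,"wz":0},
    {"fingers":10,"dx":30,"dy":-10.3,"dz":0,"wx":0,"wy":0,"wz":0},
    {"fingers":10,"dx":30,"dy":-10.3,"dz":0,"wx":0,"wy":0,"wz":0},
    {"fingers":10,"dx":22.5,"dy":-11,"dz":0,"wx":0,"wy":0,"wz":0},
    {"fingers":10,"dx":0,"dy":0,"dz":0,"wx":0,"wy":0,"wz":0},
    {"fingers":10,"dx":0,"dy":0,"dz":0,"wx":0,"wy":0,"wz":0}
  ]
}}

```text
time_s: 18.52
ee_pos: [0.5374, -0.0976, 0.0696]
tcp_rot: [-0.649, 0.761, -0.0, -0.0]
ft_force: [-0.3, -0.3, -4.0]
finger_gap: 0.0221
```

```bash
python3 - <<'E'
from h import *
p=cam("wrist");save(p,"w13.png");s=status.sense();T=R.from_quat(s["tcp_rot"]).as_matrix();print(s["time_s"],s["ee_pos"],np.degrees(np.arctan2(T[1,0],T[0,0])))
mat(p,"plug_mat")
E
```

```text
18.5667 [ 0.53721327 -0.09569636  0.06952282] -99.01344721487153
plug_mat c 540.2 -105.4 size 161.0 125.7 th -9.4 score 0.71
```

View pics/w13.png

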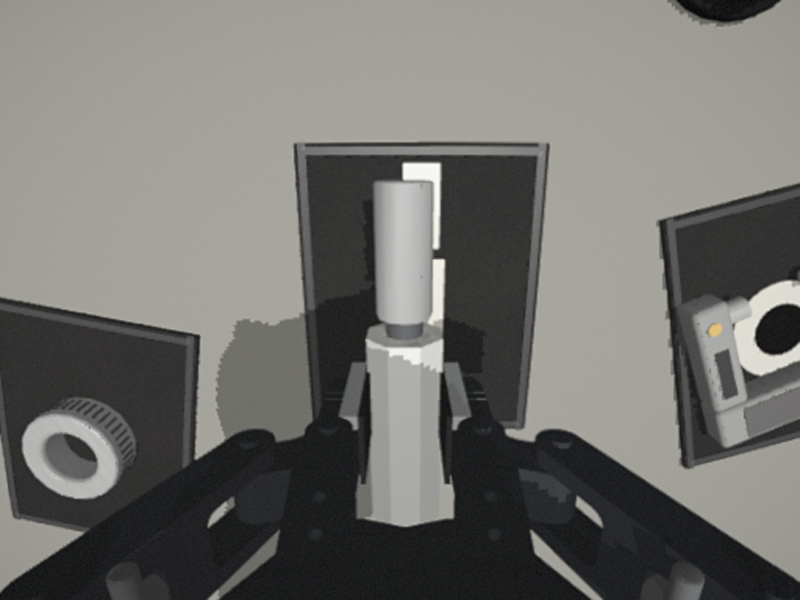

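Aligned; it stopped about 9 mm short sideways, which I'll correct. Then lowering.

Emit:
{"fn": "jog_arm", "kwargs": {
  "increments": [
    {"fingers":10,"dx":4.4,"dy":-0.7,"dz":0,"wx":0,"wy":0,"wz":0},
    {"fingers":10,"dx":4.4,"dy":-0.7,"dz":10,"wx":0,"wy":0,"wz":0},
    {"fingers":10,"dx":0,"dy":0,"dz":20,"wx":0,"wy":0,"wz":0},
    {"fingers":10,"dx":0,"dy":0,"dz":20,"wx":0,"wy":0,"wz":0},
    {"fingers":10,"dx":0,"dy":0,"dz":14,"wx":0,"wy":0,"wz":0},
    {"fingers":10,"dx":0,"dy":0,"dz":7,"wx":0,"wy":0,"wz":0},
    {"fingers":10,"dx":0,"dy":0,"dz":4,"wx":0,"wy":0,"wz":0},
    {"fingers":10,"dx":0,"dy":0,"dz":0,"wx":0,"wy":0,"wz":0},
    {"fingers":10,"dx":0,"dy":0,"dz":0,"wx":0,"wy":0,"wz":0}
  ]
}}

```text
time_s: 19.37
ee_pos: [0.5384, -0.1038, -0.0048]
tcp_rot: [-0.65, 0.76, -0.0, 0.0]
ft_force: [0.7, -0.3, -3.5]
finger_gap: 0.0225
```

```bash
python3 - <<'E'
from h import *
p=cam("wrist");save(p,"w14.png");s=status.sense();T=R.from_quat(s["tcp_rot"]).as_matrix();print(s["time_s"],s["ee_pos"],np.degrees(np.arctan2(T[1,0],T[0,0])))
E
```

```text
19.4167 [ 0.53862692 -0.10386783 -0.00444692] -98.98667486029957
```

View pics/w14.png

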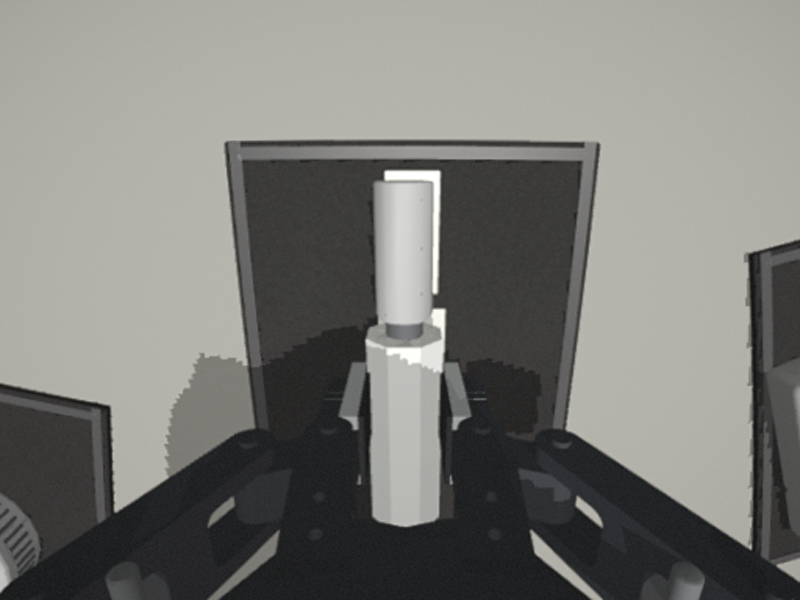

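The bar is about 2 mm left of the shadow, so I'll nudge it and set it down.

Emit:
{"fn": "jog_arm", "kwargs": {
  "increments": [
    {"fingers":10,"dx":2,"dy":0,"dz":2,"wx":0,"wy":0,"wz":0},
    {"fingers":10,"dx":0,"dy":0,"dz":2,"wx":0,"wy":0,"wz":0},
    {"fingers":10,"dx":0,"dy":0,"dz":1.5,"wx":0,"wy":0,"wz":0},
    {"fingers":10,"dx":0,"dy":0,"dz":1,"wx":0,"wy":0,"wz":0},
    {"fingers":10,"dx":0,"dy":0,"dz":0,"wx":0,"wy":0,"wz":0},
    {"fingers":10,"dx":0,"dy":0,"dz":0,"wx":0,"wy":0,"wz":0}
  ]
}}

```text
time_s: 19.92
ee_pos: [0.5378, -0.1058, -0.0112]
tcp_rot: [-0.649, 0.76, -0.0, 0.0]
ft_force: [-1.4, 0.9, 2.6]
finger_gap: 0.0219
```

```bash
python3 - <<'E'
from h import *
p=cam("wrist");save(p,"w15.png");p=cam("side");save(p,"s15.png",(120,210,190,310))
E
```

```text
(no output)
```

View pics/w15.png

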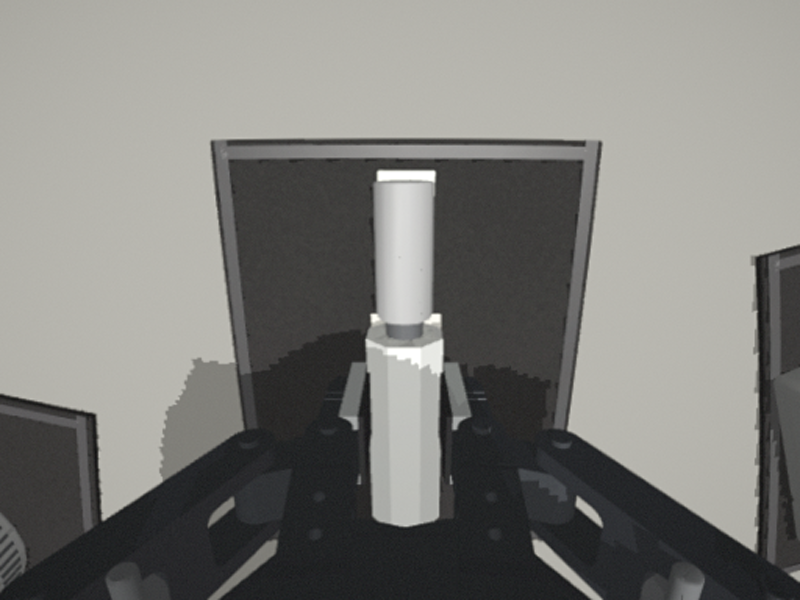

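View pics/s15.png

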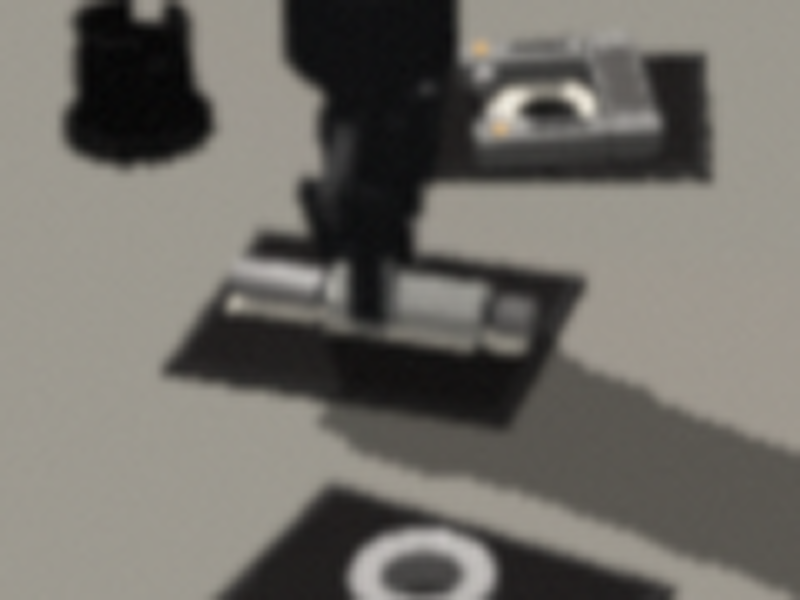

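```bash
python3 - <<'E'
from h import *
p=cam("wrist")
a=w(p,[180/1.5625,405/1.5625],.023)[0]; b=w(p,[170/1.5625,405/1.5625],.004)[0]; c=w(p,[159/1.5625,405/1.5625],.004)[0]; print(a,b,c,np.linalg.norm(a-b))
m=(540.1,-105.4); u=np.array([np.cos(np.radians(-9)),np.sin(np.radians(-9))])
for q in (a,b): print("mat x",(q*1000-m)@u)
E
```

```text
[ 0.60738718 -0.11576873] [ 0.60960238 -0.11615558] [ 0.61293279 -0.11668669] 0.0022487230363451537
mat x 68.08079199713077
mat x 70.32923401362586
```

Within about 2 mm of the shadow end. Releasing, lifting, and turning for the snap gauge.

Emit:
{"fn": "jog_arm", "kwargs": {
  "increments": [
    {"fingers":100,"dx":0,"dy":0,"dz":0,"wx":0,"wy":0,"wz":0},
    {"fingers":100,"dx":0,"dy":0,"dz":0,"wx":0,"wy":0,"wz":0},
    {"fingers":100,"dx":0,"dy":0,"dz":0,"wx":0,"wy":0,"wz":0},
    {"fingers":100,"dx":0,"dy":0,"dz":0,"wx":0,"wy":0,"wz":0},
    {"fingers":100,"dx":0,"dy":0,"dz":0,"wx":0,"wy":0,"wz":0},
    {"fingers":100,"dx":0,"dy":0,"dz":0,"wx":0,"wy":0,"wz":0},
    {"fingers":100,"dx":0,"dy":0,"dz":-10,"wx":0,"wy":0,"wz":0},
    {"fingers":100,"dx":0,"dy":0,"dz":-30,"wx":0,"wy":0,"wz":0},
    {"fingers":100,"dx":0,"dy":0,"dz":-40,"wx":0,"wy":0,"wz":0},
    {"fingers":100,"dx":0,"dy":0,"dz":-40,"wx":0,"wy":0,"wz":0},
    {"fingers":100,"dx":0,"dy":0,"dz":-40,"wx":0,"wy":0,"wz":0},
    {"fingers":100,"dx":0,"dy":0,"dz":-20,"wx":0,"wy":0,"wz":0}
  ]
}}

```text
time_s: 21.07
ee_pos: [0.5394, -0.1065, 0.174]
tcp_rot: [-0.649, 0.761, -0.002, 0.002]
ft_force: [1.1, -0.6, -0.3]
finger_gap: 0.0858
```

Emit:
{"fn": "jog_arm", "kwargs": {
  "increments": [
    {"fingers":100,"dx":0,"dy":0,"dz":0,"wx":0,"wy":0,"wz":-7.1},
    {"fingers":100,"dx":0,"dy":0,"dz":0,"wx":0,"wy":0,"wz":-7.1},
    {"fingers":100,"dx":0,"dy":0,"dz":0,"wx":0,"wy":0,"wz":-7.1},
    {"fingers":100,"dx":0,"dy":0,"dz":0,"wx":0,"wy":0,"wz":-7.1},
    {"fingers":100,"dx":0,"dy":0,"dz":0,"wx":0,"wy":0,"wz":-7.1},
    {"fingers":100,"dx":0,"dy":0,"dz":0,"wx":0,"wy":0,"wz":-7.1},
    {"fingers":100,"dx":0,"dy":0,"dz":0,"wx":0,"wy":0,"wz":-7.1},
    {"fingers":100,"dx":0,"dy":0,"dz":0,"wx":0,"wy":0,"wz":-7.1},
    {"fingers":100,"dx":0,"dy":0,"dz":0,"wx":0,"wy":0,"wz":-7.1},
    {"fingers":100,"dx":0,"dy":0,"dz":0,"wx":0,"wy":0,"wz":-7.1},
    {"fingers":100,"dx":0,"dy":0,"dz":0,"wx":0,"wy":0,"wz":-7.1},
    {"fingers":100,"dx":0,"dy":0,"dz":0,"wx":0,"wy":0,"wz":-7.1}
  ]
}}

```text
time_s: 22.07
ee_pos: [0.5375, -0.106, 0.1692]
tcp_rot: [0.993, -0.117, 0.0, 0.0]
ft_force: [0.5, -0.2, -0.2]
finger_gap: 0.0853
```

Emit:
{"fn": "jog_arm", "kwargs": {
  "increments": [
    {"fingers":100,"dx":0,"dy":0,"dz":0,"wx":0,"wy":0,"wz":-7.1},
    {"fingers":100,"dx":0,"dy":0,"dz":0,"wx":0,"wy":0,"wz":-7.1},
    {"fingers":100,"dx":0,"dy":0,"dz":0,"wx":0,"wy":0,"wz":-7.1},
    {"fingers":100,"dx":0,"dy":0,"dz":0,"wx":0,"wy":0,"wz":-7.1},
    {"fingers":100,"dx":0,"dy":0,"dz":0,"wx":0,"wy":0,"wz":0},
    {"fingers":100,"dx":0,"dy":0,"dz":0,"wx":0,"wy":0,"wz":0}
  ]
}}

```text
time_s: 22.57
ee_pos: [0.5376, -0.106, 0.1689]
tcp_rot: [0.992, 0.125, 0.0, 0.0]
ft_force: [-1.4, 0.6, -0.7]
finger_gap: 0.0852
```

```bash
python3 - <<'E'
from h import *
p=cam("wrist");save(p,"w16.png");s=status.sense();T=R.from_quat(s["tcp_rot"]).as_matrix();print(s["time_s"],s["ee_pos"],np.degrees(np.arctan2(T[1,0],T[0,0])),s["joint_positions"].round(2))
mat(p,"plug_mat")
E
```

```text
22.6167 [ 0.53761054 -0.10599121  0.16882193] 14.321535886668967 [ 0.11  0.32 -0.01  1.83  0.    0.99  0.35]
plug_mat c 540.0 -105.2 size 160.7 125.1 th -9.2 score 0.9
```

View pics/w16.png

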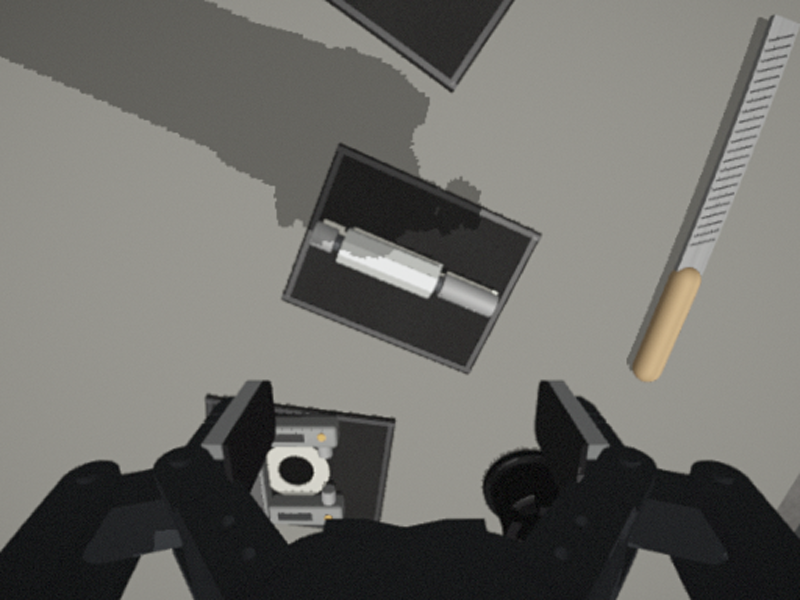

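The plug covers its shadow at (405,265). Moving to view the snap gauge.

Emit:
{"fn": "jog_arm", "kwargs": {
  "increments": [
    {"fingers":100,"dx":-12,"dy":30,"dz":0,"wx":0,"wy":0,"wz":0},
    {"fingers":100,"dx":-12,"dy":30,"dz":0,"wx":0,"wy":0,"wz":0},
    {"fingers":100,"dx":-12,"dy":30,"dz":0,"wx":0,"wy":0,"wz":0},
    {"fingers":100,"dx":-12,"dy":30,"dz":0,"wx":0,"wy":0,"wz":0},
    {"fingers":100,"dx":-12,"dy":30,"dz":0,"wx":0,"wy":0,"wz":0},
    {"fingers":100,"dx":-12,"dy":30,"dz":0,"wx":0,"wy":0,"wz":0},
    {"fingers":100,"dx":-12,"dy":30,"dz":0,"wx":0,"wy":0,"wz":0},
    {"fingers":100,"dx":-12,"dy":30,"dz":0,"wx":0,"wy":0,"wz":0},
    {"fingers":100,"dx":0,"dy":0,"dz":0,"wx":0,"wy":0,"wz":0},
    {"fingers":100,"dx":0,"dy":0,"dz":0,"wx":0,"wy":0,"wz":0},
    {"fingers":100,"dx":0,"dy":0,"dz":0,"wx":0,"wy":0,"wz":0}
  ]
}}

```text
time_s: 23.58
ee_pos: [0.5054, -0.3616, 0.1682]
tcp_rot: [0.992, 0.126, -0.0, -0.0]
ft_force: [-0.0, -0.0, -0.7]
finger_gap: 0.0854
```

```bash
python3 - <<'E'
from h import *
p=cam("wrist");save(p,"w17.png");s=status.sense();T=R.from_quat(s["tcp_rot"]).as_matrix();print(s["time_s"],s["ee_pos"],np.degrees(np.arctan2(T[1,0],T[0,0])),s["joint_positions"].round(2))
mat(p,"ring_mat"); place(p,"snap_center",.013)
for d in finder.silhouettes(p,"snap_center"):
    c=max(cv2.findContours(d["region"].astype(np.uint8),cv2.RETR_EXTERNAL,cv2.CHAIN_APPROX_NONE)[0],key=cv2.contourArea)[:,0]
    print(d["score"],cv2.minAreaRect((w(p,c[:,::-1],.022)*1000).astype(np.float32)))
E
```

```text
23.6333 [ 0.50576241 -0.36083783  0.1682904 ] 14.601119223526288 [ 0.48  0.44  0.09  1.66 -0.04  1.05  0.83]
snap_center place [ 452.8 -309.6] 0.83 [116. 224.]
0.65 ((484.28656005859375, -300.5867004394531), (88.8533935546875, 99.5257797241211), 14.3548583984375)
```

View pics/w17.png

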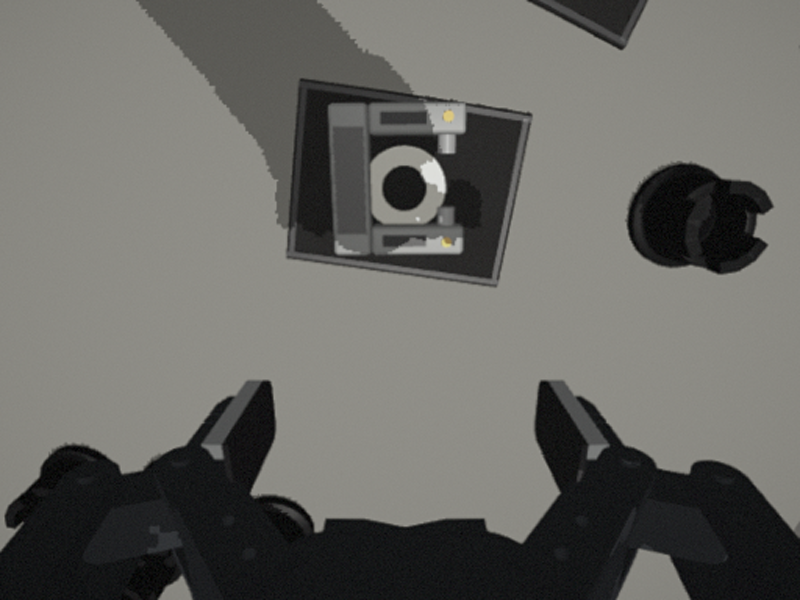

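The snap gauge sits at 14.4°, with the back's middle at about (453, -309), seen at (350,180). I'll go over it with the fingers partly open so the inner finger fits inside the mouth.

Emit:
{"fn": "jog_arm", "kwargs": {
  "increments": [
    {"fingers":65,"dx":-19,"dy":-32,"dz":10,"wx":0,"wy":0,"wz":0},
    {"fingers":65,"dx":-19,"dy":-32,"dz":20,"wx":0,"wy":0,"wz":0},
    {"fingers":65,"dx":0,"dy":0,"dz":30,"wx":0,"wy":0,"wz":0},
    {"fingers":65,"dx":0,"dy":0,"dz":30,"wx":0,"wy":0,"wz":0},
    {"fingers":65,"dx":0,"dy":0,"dz":20,"wx":0,"wy":0,"wz":0},
    {"fingers":65,"dx":0,"dy":0,"dz":0,"wx":0,"wy":0,"wz":0},
    {"fingers":65,"dx":0,"dy":0,"dz":0,"wx":0,"wy":0,"wz":0}
  ]
}}

```text
time_s: 24.37
ee_pos: [0.4526, -0.3094, 0.0584]
tcp_rot: [0.992, 0.127, -0.001, -0.001]
ft_force: [0.1, -0.6, -0.7]
finger_gap: 0.0558
```

```bash
python3 - <<'E'
from h import *
p=cam("wrist");save(p,"w18.png");s=status.sense();T=R.from_quat(s["tcp_rot"]).as_matrix();print(s["time_s"],s["ee_pos"],np.degrees(np.arctan2(T[1,0],T[0,0])))
for d in finder.silhouettes(p,"snap_center"):
    c=max(cv2.findContours(d["region"].astype(np.uint8),cv2.RETR_EXTERNAL,cv2.CHAIN_APPROX_NONE)[0],key=cv2.contourArea)[:,0]
    print(d["score"],cv2.minAreaRect((w(p,c[:,::-1],.022)*1000).astype(np.float32)))
place(p,"snap_center",.013)
E
```

```text
24.4167 [ 0.45341539 -0.31000917  0.05948047] 14.633111762743027
0.78 ((483.2621154785156, -300.30255126953125), (88.93487548828125, 102.62210845947266), 13.706101417541504)
snap_center place [ 452.7 -309.8] 0.61 [207. 259.]
```

View pics/w18.png

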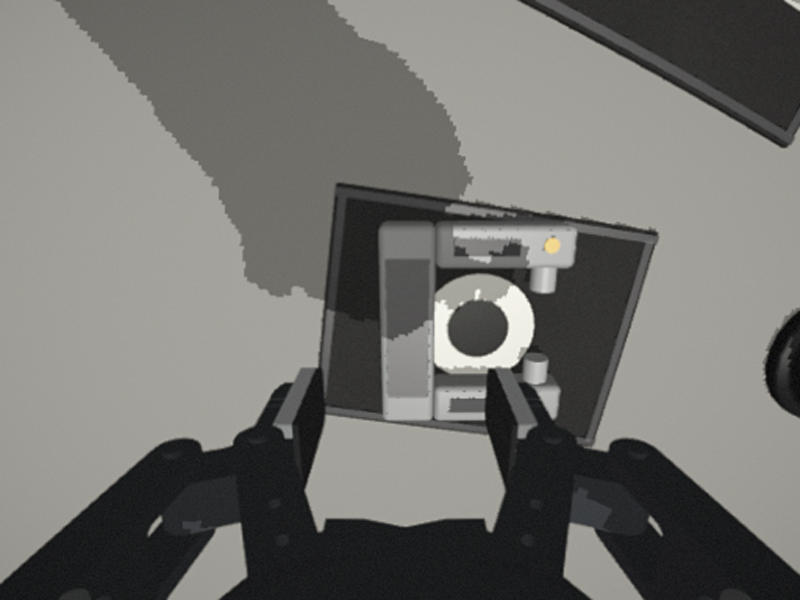

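Emit:
{"fn": "jog_arm", "kwargs": {
  "increments": [
    {"fingers":65,"dx":0,"dy":0,"dz":25,"wx":0,"wy":0,"wz":0},
    {"fingers":65,"dx":0,"dy":0,"dz":20,"wx":0,"wy":0,"wz":0},
    {"fingers":65,"dx":0,"dy":0,"dz":15,"wx":0,"wy":0,"wz":0},
    {"fingers":65,"dx":0,"dy":0,"dz":8,"wx":0,"wy":0,"wz":0},
    {"fingers":65,"dx":0,"dy":0,"dz":5,"wx":0,"wy":0,"wz":0},
    {"fingers":65,"dx":0,"dy":0,"dz":0,"wx":0,"wy":0,"wz":0},
    {"fingers":65,"dx":0,"dy":0,"dz":0,"wx":0,"wy":0,"wz":0}
  ]
}}

```text
time_s: 25.1
ee_pos: [0.4534, -0.3106, -0.0135]
tcp_rot: [0.992, 0.127, 0.0, 0.0]
ft_force: [-0.5, 0.7, 1.1]
finger_gap: 0.0552
```

Emit:
{"fn": "jog_arm", "kwargs": {
  "increments": [
    {"fingers":20,"dx":0,"dy":0,"dz":0,"wx":0,"wy":0,"wz":0},
    {"fingers":20,"dx":0,"dy":0,"dz":0,"wx":0,"wy":0,"wz":0},
    {"fingers":20,"dx":0,"dy":0,"dz":0,"wx":0,"wy":0,"wz":0},
    {"fingers":20,"dx":0,"dy":0,"dz":0,"wx":0,"wy":0,"wz":0},
    {"fingers":10,"dx":0,"dy":0,"dz":0,"wx":0,"wy":0,"wz":0},
    {"fingers":10,"dx":0,"dy":0,"dz":0,"wx":0,"wy":0,"wz":0},
    {"fingers":10,"dx":0,"dy":0,"dz":0,"wx":0,"wy":0,"wz":0}
  ]
}}

```text
time_s: 25.68
ee_pos: [0.4536, -0.3106, -0.0131]
tcp_rot: [0.992, 0.127, 0.001, 0.001]
ft_force: [-0.8, 0.4, 6.2]
finger_gap: 0.0245
```

```bash
python3 - <<'E'
from h import *
p=cam("wrist");save(p,"w19.png")
E
```

```text
(no output)
```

View pics/w19.png

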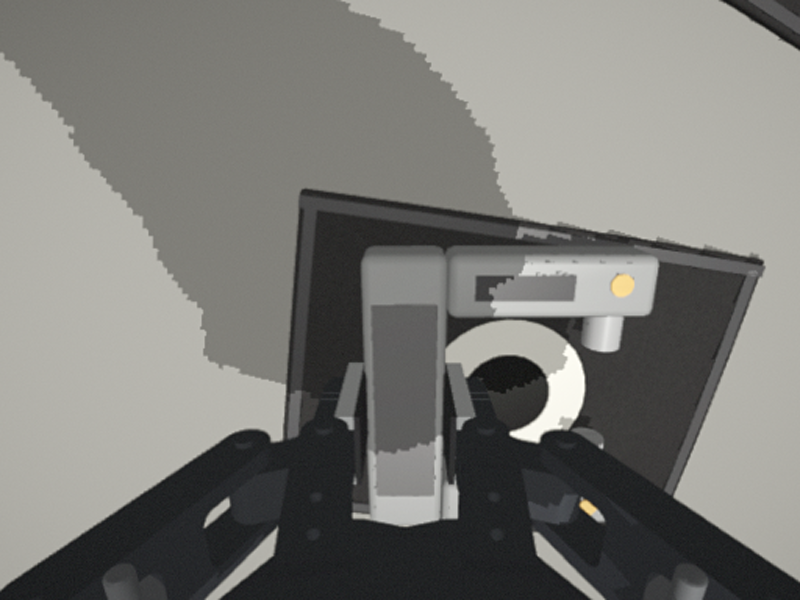

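Emit:
{"fn": "jog_arm", "kwargs": {
  "grip_force": 70,
  "increments": [
    {"fingers":10,"dx":0,"dy":0,"dz":0,"wx":0,"wy":0,"wz":0},
    {"fingers":10,"dx":0,"dy":0,"dz":-4,"wx":0,"wy":0,"wz":0},
    {"fingers":10,"dx":0,"dy":0,"dz":-8,"wx":0,"wy":0,"wz":0},
    {"fingers":10,"dx":0,"dy":0,"dz":0,"wx":0,"wy":0,"wz":0},
    {"fingers":10,"dx":0,"dy":0,"dz":0,"wx":0,"wy":0,"wz":0}
  ]
}}

```text
time_s: 26.15
ee_pos: [0.453, -0.3103, -0.0017]
tcp_rot: [0.992, 0.127, 0.0, 0.0]
ft_force: [0.1, -0.7, -3.9]
finger_gap: 0.0243
```

```bash
python3 - <<'E'
from h import *
p=cam("wrist");save(p,"w20.png");p=cam("side");save(p,"s20.png",(100,180,210,320))
E
```

```text
(no output)
```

View pics/w20.png

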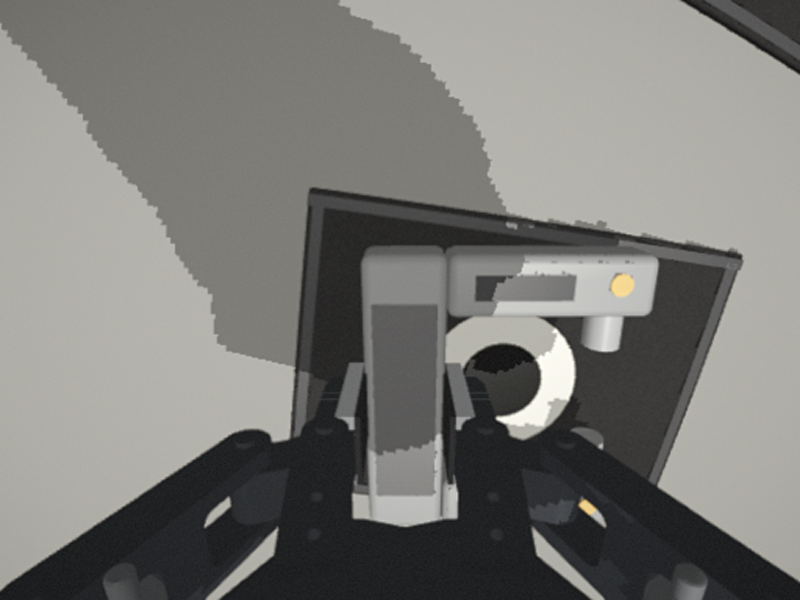

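View pics/s20.png

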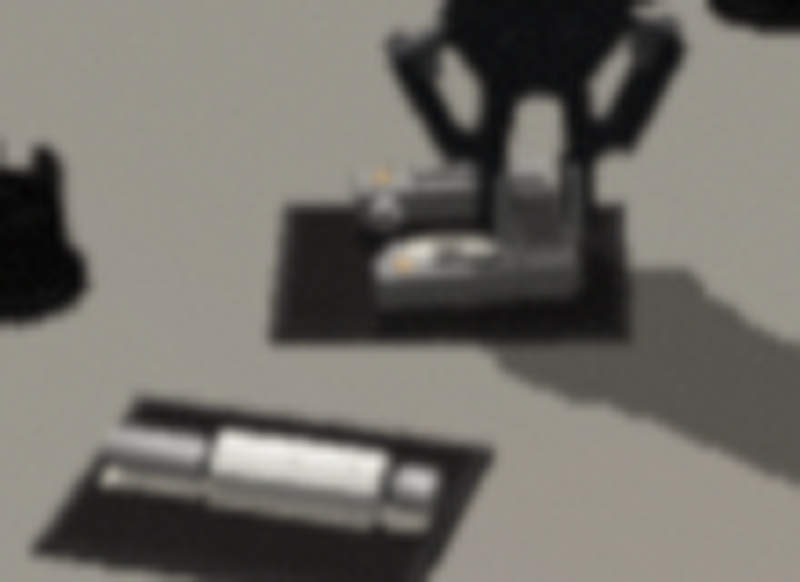

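The snap gauge is held level at -3.9 N. Lifting high, turning 5.3°, and carrying it over to the snap mat.

Emit:
{"fn": "jog_arm", "kwargs": {
  "increments": [
    {"fingers":10,"dx":0,"dy":0,"dz":-15,"wx":0,"wy":0,"wz":0},
    {"fingers":10,"dx":0,"dy":0,"dz":-25,"wx":0,"wy":0,"wz":0},
    {"fingers":10,"dx":0,"dy":0,"dz":-25,"wx":0,"wy":0,"wz":2.6},
    {"fingers":10,"dx":0,"dy":0,"dz":-15,"wx":0,"wy":0,"wz":2.7},
    {"fingers":10,"dx":1.5,"dy":-12,"dz":0,"wx":0,"wy":0,"wz":0},
    {"fingers":10,"dx":3,"dy":-24,"dz":0,"wx":0,"wy":0,"wz":0},
    {"fingers":10,"dx":3.5,"dy":-28,"dz":0,"wx":0,"wy":0,"wz":0},
    {"fingers":10,"dx":3.5,"dy":-28,"dz":0,"wx":0,"wy":0,"wz":0},
    {"fingers":10,"dx":3.5,"dy":-28,"dz":0,"wx":0,"wy":0,"wz":0},
    {"fingers":10,"dx":3.5,"dy":-28,"dz":0,"wx":0,"wy":0,"wz":0},
    {"fingers":10,"dx":3.5,"dy":-28,"dz":0,"wx":0,"wy":0,"wz":0},
    {"fingers":10,"dx":3.5,"dy":-28,"dz":0,"wx":0,"wy":0,"wz":0}
  ]
}}

```text
time_s: 27.25
ee_pos: [0.4435, -0.1025, 0.0765]
tcp_rot: [0.997, 0.082, -0.001, -0.0]
ft_force: [0.4, 0.0, -3.5]
finger_gap: 0.0246
```

Emit:
{"fn": "jog_arm", "kwargs": {
  "increments": [
    {"fingers":10,"dx":3.5,"dy":-28,"dz":0,"wx":0,"wy":0,"wz":0},
    {"fingers":10,"dx":3.5,"dy":-28,"dz":0,"wx":0,"wy":0,"wz":0},
    {"fingers":10,"dx":3.5,"dy":-28,"dz":0,"wx":0,"wy":0,"wz":0},
    {"fingers":10,"dx":3.5,"dy":-28,"dz":0,"wx":0,"wy":0,"wz":0},
    {"fingers":10,"dx":3.5,"dy":-28,"dz":0,"wx":0,"wy":0,"wz":0},
    {"fingers":10,"dx":3.5,"dy":-28,"dz":0,"wx":0,"wy":0,"wz":0},
    {"fingers":10,"dx":3.5,"dy":-28,"dz":0,"wx":0,"wy":0,"wz":0},
    {"fingers":10,"dx":3.5,"dy":-28,"dz":0,"wx":0,"wy":0,"wz":0},
    {"fingers":10,"dx":3.5,"dy":-28,"dz":0,"wx":0,"wy":0,"wz":0},
    {"fingers":10,"dx":3.5,"dy":-28,"dz":0,"wx":0,"wy":0,"wz":0},
    {"fingers":10,"dx":3.5,"dy":-28,"dz":0,"wx":0,"wy":0,"wz":0},
    {"fingers":10,"dx":3.5,"dy":-28,"dz":0,"wx":0,"wy":0,"wz":0}
  ]
}}

```text
time_s: 28.25
ee_pos: [0.4302, 0.2351, 0.0764]
tcp_rot: [0.997, 0.082, -0.001, 0.0]
ft_force: [-0.6, -0.3, -2.5]
finger_gap: 0.0244
```

Emit:
{"fn": "jog_arm", "kwargs": {
  "increments": [
    {"fingers":10,"dx":3,"dy":-28,"dz":0,"wx":0,"wy":0,"wz":0},
    {"fingers":10,"dx":2,"dy":-20,"dz":0,"wx":0,"wy":0,"wz":0},
    {"fingers":10,"dx":0,"dy":0,"dz":0,"wx":0,"wy":0,"wz":0},
    {"fingers":10,"dx":0,"dy":0,"dz":0,"wx":0,"wy":0,"wz":0},
    {"fingers":10,"dx":0,"dy":0,"dz":0,"wx":0,"wy":0,"wz":0}
  ]
}}

```text
time_s: 28.67
ee_pos: [0.4281, 0.281, 0.0765]
tcp_rot: [0.997, 0.082, -0.001, 0.001]
ft_force: [0.5, -0.9, -3.5]
finger_gap: 0.0239
```

```bash
python3 - <<'E'
from h import *
p=cam("wrist");save(p,"w21.png");s=status.sense();T=R.from_quat(s["tcp_rot"]).as_matrix();print(s["time_s"],s["ee_pos"],np.degrees(np.arctan2(T[1,0],T[0,0])),T[:,2])
mat(p,"snap_mat")
E
```

```text
28.7167 [0.42853998 0.28051287 0.07681083] 9.297205340999696 [-0.00138148 -0.0015281  -0.99999788]
snap_mat c 458.3 313.3 size 160.5 124.6 th 9.4 score 0.69
```

View pics/w21.png

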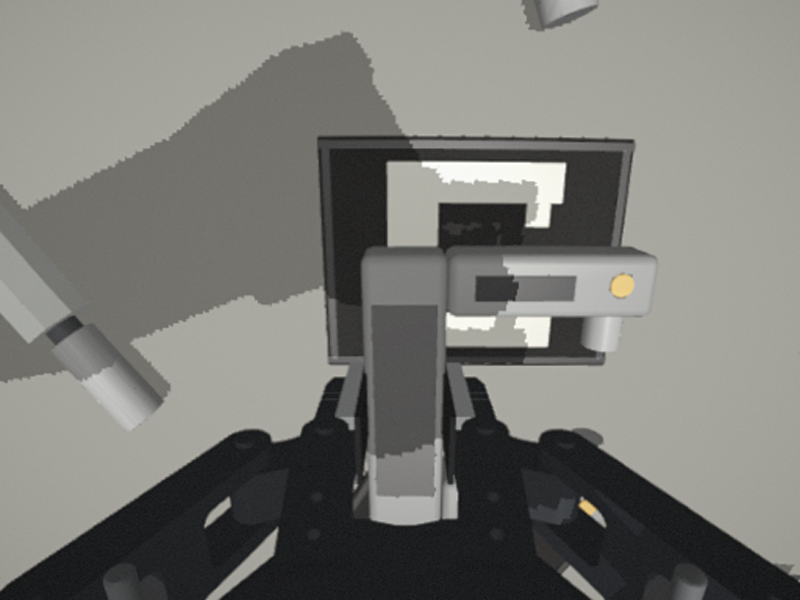

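Emit:
{"fn": "jog_arm", "kwargs": {
  "increments": [
    {"fingers":10,"dx":1.4,"dy":-13,"dz":0,"wx":0,"wy":0,"wz":0},
    {"fingers":10,"dx":1.4,"dy":-12.7,"dz":10,"wx":0,"wy":0,"wz":0},
    {"fingers":10,"dx":0,"dy":0,"dz":22,"wx":0,"wy":0,"wz":0},
    {"fingers":10,"dx":0,"dy":0,"dz":22,"wx":0,"wy":0,"wz":0},
    {"fingers":10,"dx":0,"dy":0,"dz":16,"wx":0,"wy":0,"wz":0},
    {"fingers":10,"dx":0,"dy":0,"dz":8,"wx":0,"wy":0,"wz":0},
    {"fingers":10,"dx":0,"dy":0,"dz":5,"wx":0,"wy":0,"wz":0},
    {"fingers":10,"dx":0,"dy":0,"dz":0,"wx":0,"wy":0,"wz":0},
    {"fingers":10,"dx":0,"dy":0,"dz":0,"wx":0,"wy":0,"wz":0}
  ]
}}

```text
time_s: 29.52
ee_pos: [0.4282, 0.3081, -0.0051]
tcp_rot: [0.997, 0.081, 0.0, -0.0]
ft_force: [-0.4, 0.5, -3.7]
finger_gap: 0.024
```

```bash
python3 - <<'E'
from h import *
p=cam("wrist");save(p,"w22.png");s=status.sense();T=R.from_quat(s["tcp_rot"]).as_matrix();print(s["time_s"],s["ee_pos"],np.degrees(np.arctan2(T[1,0],T[0,0])),T[:,2])
E
```

```text
29.5667 [ 0.42843661  0.3082298  -0.00464161] 9.298202246585644 [ 1.02682874e-03  9.25028670e-04 -9.99999045e-01]
```

View pics/w22.png

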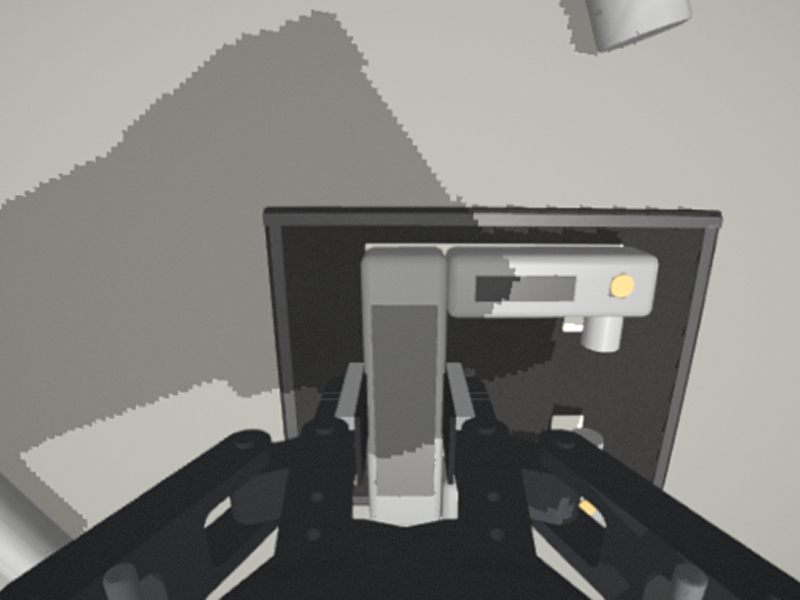

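```bash
python3 - <<'E'
from h import *
p=cam("wrist");k=1.5625
z=status.sense()["ee_pos"][2]+.0131+.022
sh=w(p,np.array([[245,366],[245,622]])/k,.004)*1000
g=w(p,np.array([[250,362],[254,657]])/k,z)*1000
print(z,sh,g,g-sh)
E
```

```text
0.030633273770692082 [[407.33528531 354.27017205]
 [495.96516729 368.94580882]] [[407.87476295 357.85352198]
 [493.53006855 370.84735544]] [[ 0.53947764  3.58334993]
 [-2.43509874  1.90154662]]
```

Within 3 mm of the shadow corners. Small nudge, then setting down.

Emit:
{"fn": "jog_arm", "kwargs": {
  "increments": [
    {"fingers":10,"dx":0.5,"dy":2,"dz":3,"wx":0,"wy":0,"wz":0},
    {"fingers":10,"dx":0,"dy":0,"dz":2,"wx":0,"wy":0,"wz":0},
    {"fingers":10,"dx":0,"dy":0,"dz":1.5,"wx":0,"wy":0,"wz":0},
    {"fingers":10,"dx":0,"dy":0,"dz":1,"wx":0,"wy":0,"wz":0},
    {"fingers":10,"dx":0,"dy":0,"dz":0.5,"wx":0,"wy":0,"wz":0},
    {"fingers":10,"dx":0,"dy":0,"dz":0,"wx":0,"wy":0,"wz":0},
    {"fingers":10,"dx":0,"dy":0,"dz":0,"wx":0,"wy":0,"wz":0}
  ]
}}

```text
time_s: 30.2
ee_pos: [0.4288, 0.3056, -0.0131]
tcp_rot: [0.997, 0.081, 0.0, 0.0]
ft_force: [-0.6, -1.4, 1.7]
finger_gap: 0.0243
```

Contact (force rose from -3.7 to +1.7 N). Releasing slowly. I'm opening only to 70% so the inner finger stays clear of the pins, then lifting.

Emit:
{"fn": "jog_arm", "kwargs": {
  "increments": [
    {"fingers":65,"dx":0,"dy":0,"dz":0,"wx":0,"wy":0,"wz":0},
    {"fingers":65,"dx":0,"dy":0,"dz":0,"wx":0,"wy":0,"wz":0},
    {"fingers":65,"dx":0,"dy":0,"dz":0,"wx":0,"wy":0,"wz":0},
    {"fingers":65,"dx":0,"dy":0,"dz":0,"wx":0,"wy":0,"wz":0},
    {"fingers":65,"dx":0,"dy":0,"dz":0,"wx":0,"wy":0,"wz":0},
    {"fingers":65,"dx":0,"dy":0,"dz":-8,"wx":0,"wy":0,"wz":0},
    {"fingers":65,"dx":0,"dy":0,"dz":-20,"wx":0,"wy":0,"wz":0},
    {"fingers":65,"dx":0,"dy":0,"dz":-35,"wx":0,"wy":0,"wz":0},
    {"fingers":100,"dx":0,"dy":0,"dz":-40,"wx":0,"wy":0,"wz":0},
    {"fingers":100,"dx":0,"dy":0,"dz":-40,"wx":0,"wy":0,"wz":0},
    {"fingers":100,"dx":0,"dy":0,"dz":-40,"wx":0,"wy":0,"wz":0},
    {"fingers":100,"dx":0,"dy":0,"dz":0,"wx":0,"wy":0,"wz":0}
  ]
}}

```text
time_s: 31.2
ee_pos: [0.432, 0.3085, 0.1783]
tcp_rot: [0.997, 0.081, 0.005, -0.004]
ft_force: [0.9, 1.0, -0.1]
finger_gap: 0.085
```

Emit:
{"fn": "jog_arm", "kwargs": {
  "increments": [
    {"fingers":100,"dx":10,"dy":40,"dz":0,"wx":0,"wy":0,"wz":0},
    {"fingers":100,"dx":10,"dy":40,"dz":0,"wx":0,"wy":0,"wz":0},
    {"fingers":100,"dx":0,"dy":0,"dz":0,"wx":0,"wy":0,"wz":1.9},
    {"fingers":100,"dx":0,"dy":0,"dz":0,"wx":0,"wy":0,"wz":7.1},
    {"fingers":100,"dx":0,"dy":0,"dz":0,"wx":0,"wy":0,"wz":0.3},
    {"fingers":100,"dx":0,"dy":0,"dz":0,"wx":0,"wy":0,"wz":0}
  ]
}}

```text
time_s: 31.7
ee_pos: [0.4613, 0.2302, 0.1701]
tcp_rot: [1.0, 0.001, 0.0, -0.0]
ft_force: [0.2, -0.1, -0.2]
finger_gap: 0.0858
```

```bash
python3 - <<'E'
from h import *
p=cam("wrist");save(p,"w23.png");s=status.sense();T=R.from_quat(s["tcp_rot"]).as_matrix();print(s["time_s"],s["ee_pos"],np.degrees(np.arctan2(T[1,0],T[0,0])))
mat(p,"snap_mat");place(p,"snap_center",.013);ring(p);place(p,"ring_center",.015)
for d in finder.silhouettes(p,"snap_center"):
    c=max(cv2.findContours(d["region"].astype(np.uint8),cv2.RETR_EXTERNAL,cv2.CHAIN_APPROX_NONE)[0],key=cv2.contourArea)[:,0]
    print(d["score"],cv2.minAreaRect((w(p,c[:,::-1],.022)*1000).astype(np.float32)))
E
```

```text
31.75 [0.46115636 0.2304834  0.16998756] 0.24968784430849084
snap_mat c 458.6 313.1 size 160.4 125.6 th 8.9 score 0.6 
snap_center place [428.6 304.1] 0.85 [105. 229.]
snap_center place [483.8 106.5] 0.22 [268. 277.]
ring box mid [484.2 104.5] [58.8 67.3] 0.59
ring_center place [483. 107.] 0.58 [268. 276.]
0.57 ((459.64990234375, 311.70843505859375), (89.63481140136719, 98.5237045288086), 9.260025978088379)
```

View pics/w23.png

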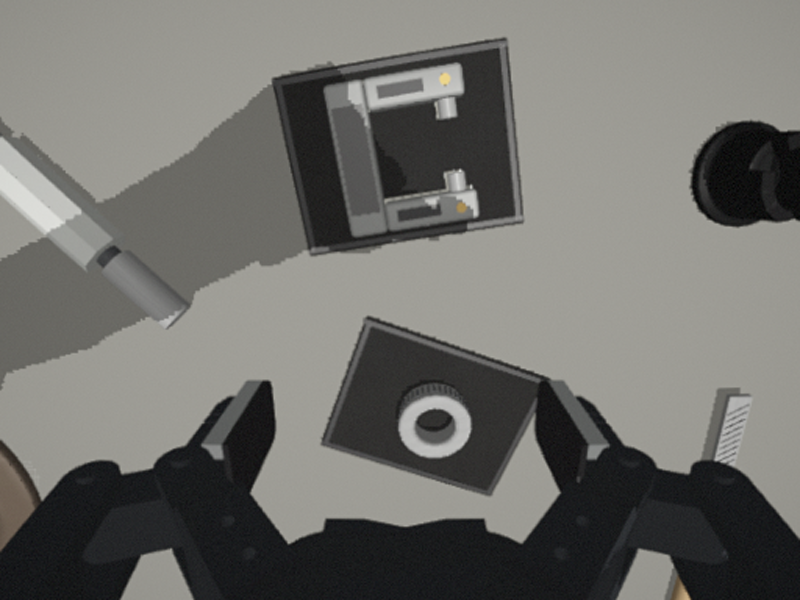

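The snap gauge covers its shadow, about 1.5 mm off, at (405,155). Now the ring at (435,420).

Emit:
{"fn": "jog_arm", "kwargs": {
  "grip_force": 60,
  "increments": [
    {"fingers":100,"dx":6,"dy":31.4,"dz":0,"wx":0,"wy":0,"wz":0},
    {"fingers":100,"dx":6,"dy":31.4,"dz":0,"wx":0,"wy":0,"wz":0},
    {"fingers":100,"dx":6,"dy":31.4,"dz":10,"wx":0,"wy":0,"wz":0},
    {"fingers":100,"dx":6,"dy":31.4,"dz":25,"wx":0,"wy":0,"wz":0},
    {"fingers":100,"dx":0,"dy":0,"dz":35,"wx":0,"wy":0,"wz":0},
    {"fingers":100,"dx":0,"dy":0,"dz":35,"wx":0,"wy":0,"wz":0},
    {"fingers":100,"dx":0,"dy":0,"dz":0,"wx":0,"wy":0,"wz":0},
    {"fingers":100,"dx":0,"dy":0,"dz":0,"wx":0,"wy":0,"wz":0},
    {"fingers":100,"dx":0,"dy":0,"dz":0,"wx":0,"wy":0,"wz":0}
  ]
}}

```text
time_s: 32.75
ee_pos: [0.4861, 0.1051, 0.066]
tcp_rot: [1.0, 0.001, 0.0, -0.0]
ft_force: [0.7, -0.1, -0.1]
finger_gap: 0.0853
```

```bash
python3 - <<'E'
from h import *
p=cam("wrist");save(p,"w24.png");s=status.sense();print(s["time_s"],s["ee_pos"])
place(p,"ring_center",.015);ring(p)
E
```

```text
32.8 [0.48668553 0.10528559 0.06655389]
ring_center place [485.1 105.1] 0.88 [204. 258.]
ring box mid [484.7 104.8] [59.5 63.6] 0.7
```

View pics/w24.png

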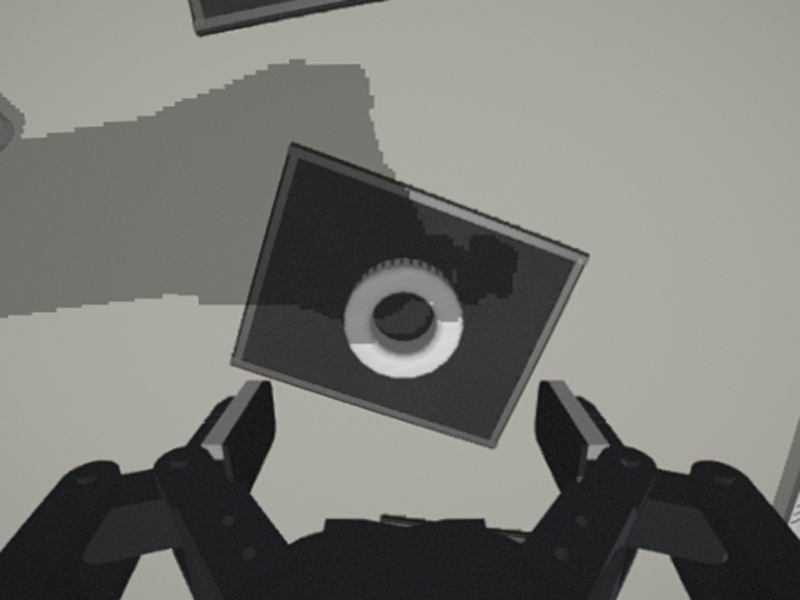

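Emit:
{"fn": "jog_arm", "kwargs": {
  "increments": [
    {"fingers":100,"dx":-1,"dy":0,"dz":25,"wx":0,"wy":0,"wz":0},
    {"fingers":100,"dx":0,"dy":0,"dz":25,"wx":0,"wy":0,"wz":0},
    {"fingers":100,"dx":0,"dy":0,"dz":20,"wx":0,"wy":0,"wz":0},
    {"fingers":100,"dx":0,"dy":0,"dz":10,"wx":0,"wy":0,"wz":0},
    {"fingers":100,"dx":0,"dy":0,"dz":0,"wx":0,"wy":0,"wz":0},
    {"fingers":100,"dx":0,"dy":0,"dz":0,"wx":0,"wy":0,"wz":0}
  ]
}}

```text
time_s: 33.4
ee_pos: [0.4849, 0.1046, -0.0146]
tcp_rot: [1.0, 0.0, 0.0, -0.0]
ft_force: [-0.5, -0.1, -0.9]
finger_gap: 0.0855
```

Emit:
{"fn": "jog_arm", "kwargs": {
  "increments": [
    {"fingers":50,"dx":0,"dy":0,"dz":0,"wx":0,"wy":0,"wz":0},
    {"fingers":50,"dx":0,"dy":0,"dz":0,"wx":0,"wy":0,"wz":0},
    {"fingers":50,"dx":0,"dy":0,"dz":0,"wx":0,"wy":0,"wz":0},
    {"fingers":50,"dx":0,"dy":0,"dz":0,"wx":0,"wy":0,"wz":0},
    {"fingers":50,"dx":0,"dy":0,"dz":0,"wx":0,"wy":0,"wz":0},
    {"fingers":30,"dx":0,"dy":0,"dz":0,"wx":0,"wy":0,"wz":0},
    {"fingers":30,"dx":0,"dy":0,"dz":0,"wx":0,"wy":0,"wz":0},
    {"fingers":30,"dx":0,"dy":0,"dz":-4,"wx":0,"wy":0,"wz":0},
    {"fingers":30,"dx":0,"dy":0,"dz":-8,"wx":0,"wy":0,"wz":0},
    {"fingers":30,"dx":0,"dy":0,"dz":0,"wx":0,"wy":0,"wz":0},
    {"fingers":30,"dx":0,"dy":0,"dz":0,"wx":0,"wy":0,"wz":0}
  ]
}}

```text
time_s: 34.32
ee_pos: [0.4847, 0.1045, -0.0027]
tcp_rot: [1.0, -0.0, 0.001, -0.0]
ft_force: [0.3, 0.2, -2.6]
finger_gap: 0.0521
```

```bash
python3 - <<'E'
from h import *
p=cam("wrist");save(p,"w25.png");s=status.sense();print(s["time_s"],s["ee_pos"])
E
```

```text
34.3667 [ 0.48448137  0.10446001 -0.00305379]
```

View pics/w25.png

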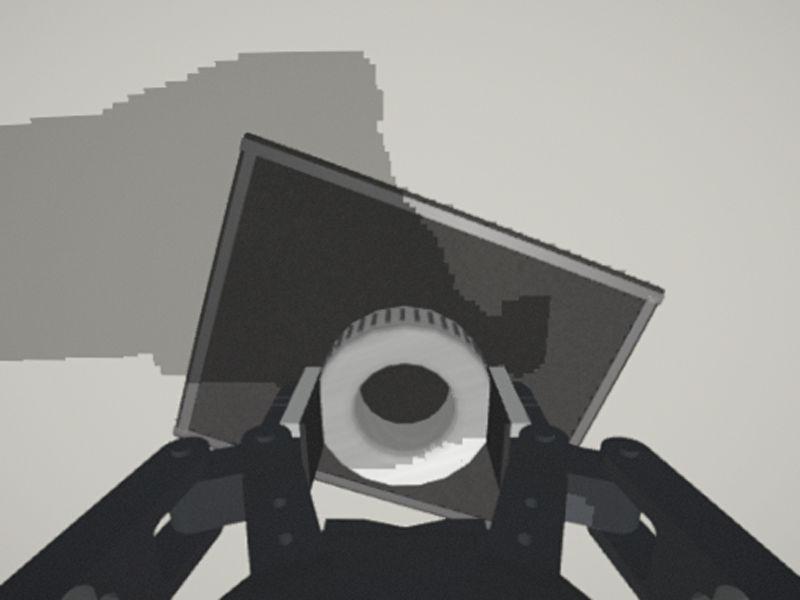

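Held again. Lifting high over the plug and carrying to the ring mat.

Emit:
{"fn": "jog_arm", "kwargs": {
  "increments": [
    {"fingers":30,"dx":0,"dy":0,"dz":-20,"wx":0,"wy":0,"wz":0},
    {"fingers":30,"dx":0,"dy":0,"dz":-30,"wx":0,"wy":0,"wz":0},
    {"fingers":30,"dx":0,"dy":0,"dz":-30,"wx":0,"wy":0,"wz":0},
    {"fingers":30,"dx":0,"dy":14,"dz":0,"wx":0,"wy":0,"wz":0},
    {"fingers":30,"dx":0.5,"dy":28,"dz":0,"wx":0,"wy":0,"wz":0},
    {"fingers":30,"dx":0.5,"dy":28,"dz":0,"wx":0,"wy":0,"wz":0},
    {"fingers":30,"dx":0.5,"dy":28,"dz":0,"wx":0,"wy":0,"wz":0},
    {"fingers":30,"dx":0.5,"dy":28,"dz":0,"wx":0,"wy":0,"wz":0},
    {"fingers":30,"dx":0.5,"dy":28,"dz":0,"wx":0,"wy":0,"wz":0},
    {"fingers":30,"dx":0.5,"dy":28,"dz":0,"wx":0,"wy":0,"wz":0},
    {"fingers":30,"dx":0.5,"dy":28,"dz":0,"wx":0,"wy":0,"wz":0},
    {"fingers":30,"dx":0.5,"dy":28,"dz":0,"wx":0,"wy":0,"wz":0}
  ]
}}

```text
time_s: 35.37
ee_pos: [0.4878, -0.1349, 0.0763]
tcp_rot: [1.0, 0.0, -0.0, -0.0]
ft_force: [0.6, 0.1, -3.4]
finger_gap: 0.0522
```

Emit:
{"fn": "jog_arm", "kwargs": {
  "increments": [
    {"fingers":30,"dx":0.5,"dy":28,"dz":0,"wx":0,"wy":0,"wz":0},
    {"fingers":30,"dx":0.5,"dy":28,"dz":0,"wx":0,"wy":0,"wz":0},
    {"fingers":30,"dx":0,"dy":28,"dz":0,"wx":0,"wy":0,"wz":0},
    {"fingers":30,"dx":0,"dy":28,"dz":0,"wx":0,"wy":0,"wz":0},
    {"fingers":30,"dx":0,"dy":28,"dz":0,"wx":0,"wy":0,"wz":0},
    {"fingers":30,"dx":0,"dy":20,"dz":0,"wx":0,"wy":0,"wz":0},
    {"fingers":30,"dx":0,"dy":12,"dz":0,"wx":0,"wy":0,"wz":0},
    {"fingers":30,"dx":0,"dy":0,"dz":0,"wx":0,"wy":0,"wz":0},
    {"fingers":30,"dx":0,"dy":0,"dz":0,"wx":0,"wy":0,"wz":0}
  ]
}}

```text
time_s: 36.12
ee_pos: [0.489, -0.3051, 0.0761]
tcp_rot: [1.0, -0.0, -0.0, -0.001]
ft_force: [-0.2, -0.0, -2.5]
finger_gap: 0.0523
```

```bash
python3 - <<'E'
from h import *
p=cam("wrist");save(p,"w26.png");s=status.sense();T=R.from_quat(s["tcp_rot"]).as_matrix();print(s["time_s"],s["ee_pos"],np.degrees(np.arctan2(T[1,0],T[0,0])))
mat(p,"ring_mat")
E
```

```text
36.1667 [ 0.48928966 -0.30398031  0.07615528] 0.04656024466991259
ring_mat c 489.7 -305.1 size 161.6 125.5 th 6.3 score 0.91
```

View pics/w26.png

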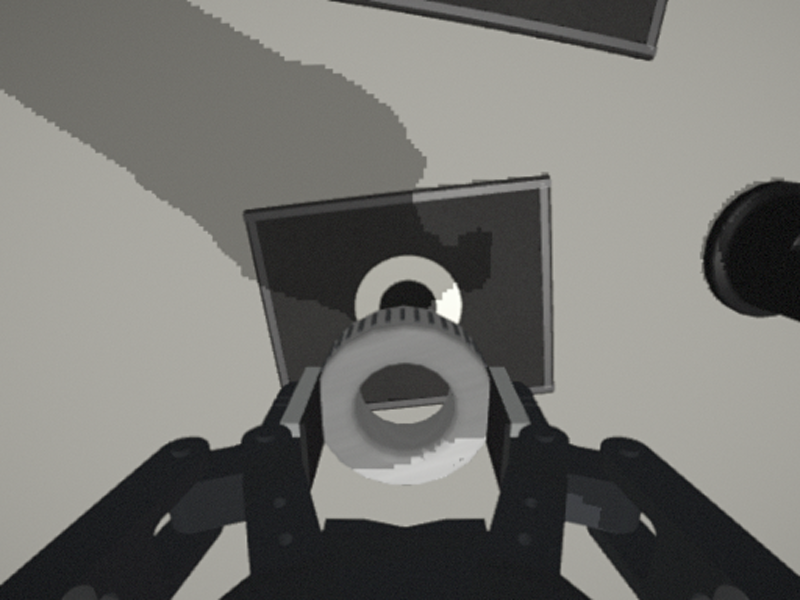

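Emit:
{"fn": "jog_arm", "kwargs": {
  "increments": [
    {"fingers":30,"dx":0.5,"dy":1,"dz":10,"wx":0,"wy":0,"wz":0},
    {"fingers":30,"dx":0,"dy":0,"dz":20,"wx":0,"wy":0,"wz":0},
    {"fingers":30,"dx":0,"dy":0,"dz":20,"wx":0,"wy":0,"wz":0},
    {"fingers":30,"dx":0,"dy":0,"dz":18,"wx":0,"wy":0,"wz":0},
    {"fingers":30,"dx":0,"dy":0,"dz":10,"wx":0,"wy":0,"wz":0},
    {"fingers":30,"dx":0,"dy":0,"dz":6,"wx":0,"wy":0,"wz":0},
    {"fingers":30,"dx":0,"dy":0,"dz":3,"wx":0,"wy":0,"wz":0},
    {"fingers":30,"dx":0,"dy":0,"dz":2,"wx":0,"wy":0,"wz":0},
    {"fingers":30,"dx":0,"dy":0,"dz":1,"wx":0,"wy":0,"wz":0},
    {"fingers":30,"dx":0,"dy":0,"dz":0,"wx":0,"wy":0,"wz":0},
    {"fingers":30,"dx":0,"dy":0,"dz":0,"wx":0,"wy":0,"wz":0}
  ]
}}

```text
time_s: 37.13
ee_pos: [0.4903, -0.3069, -0.0126]
tcp_rot: [1.0, -0.0, 0.001, 0.0]
ft_force: [0.7, 0.2, -2.7]
finger_gap: 0.052
```

```bash
python3 - <<'E'
from h import *
p=cam("wrist");save(p,"w27.png");s=status.sense();print(s["time_s"],s["ee_pos"],s["ft_force"])
E
```

```text
37.1833 [ 0.49033404 -0.30684461 -0.01264963] [-0.37340098 -0.09436839 -1.9182458 ]
```

View pics/w27.png

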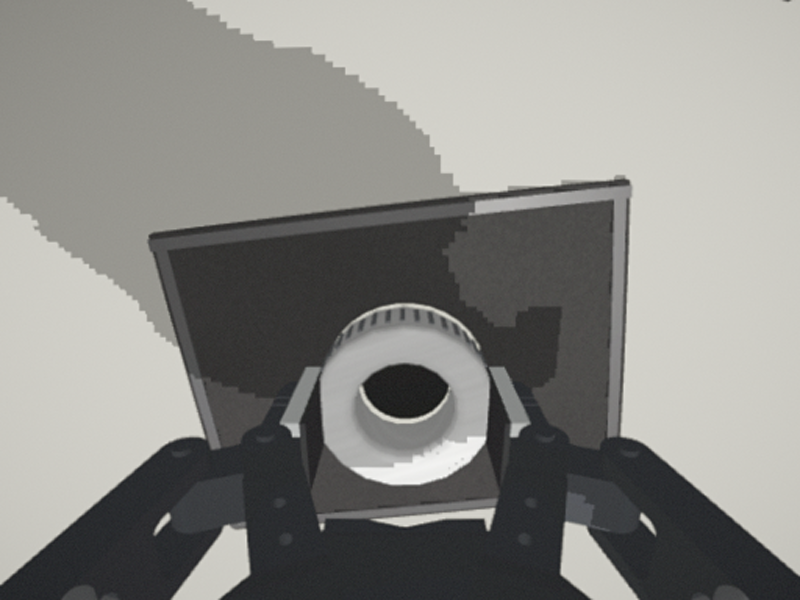

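Emit:
{"fn": "jog_arm", "kwargs": {
  "increments": [
    {"fingers":30,"dx":0,"dy":-1,"dz":1,"wx":0,"wy":0,"wz":0},
    {"fingers":30,"dx":0,"dy":0,"dz":1,"wx":0,"wy":0,"wz":0},
    {"fingers":30,"dx":0,"dy":0,"dz":0.3,"wx":0,"wy":0,"wz":0},
    {"fingers":30,"dx":0,"dy":0,"dz":0,"wx":0,"wy":0,"wz":0},
    {"fingers":30,"dx":0,"dy":0,"dz":0,"wx":0,"wy":0,"wz":0}
  ]
}}

```text
time_s: 37.6
ee_pos: [0.4903, -0.3062, -0.0137]
tcp_rot: [1.0, -0.0, 0.001, 0.0]
ft_force: [-4.3, 2.2, 13.3]
finger_gap: 0.0521
```

Seated. Releasing and lifting.

Emit:
{"fn": "jog_arm", "kwargs": {
  "increments": [
    {"fingers":100,"dx":0,"dy":0,"dz":0,"wx":0,"wy":0,"wz":0},
    {"fingers":100,"dx":0,"dy":0,"dz":0,"wx":0,"wy":0,"wz":0},
    {"fingers":100,"dx":0,"dy":0,"dz":0,"wx":0,"wy":0,"wz":0},
    {"fingers":100,"dx":0,"dy":0,"dz":0,"wx":0,"wy":0,"wz":0},
    {"fingers":100,"dx":0,"dy":0,"dz":0,"wx":0,"wy":0,"wz":0},
    {"fingers":100,"dx":0,"dy":0,"dz":-10,"wx":0,"wy":0,"wz":0},
    {"fingers":100,"dx":0,"dy":0,"dz":-30,"wx":0,"wy":0,"wz":0},
    {"fingers":100,"dx":0,"dy":0,"dz":-40,"wx":0,"wy":0,"wz":0},
    {"fingers":100,"dx":0,"dy":0,"dz":-40,"wx":0,"wy":0,"wz":0},
    {"fingers":100,"dx":0,"dy":0,"dz":-40,"wx":0,"wy":0,"wz":0},
    {"fingers":100,"dx":0,"dy":0,"dz":-40,"wx":0,"wy":0,"wz":0}
  ]
}}

```text
time_s: 38.52
ee_pos: [0.4894, -0.3055, 0.1871]
tcp_rot: [1.0, -0.0, 0.0, 0.0]
ft_force: [0.1, 0.3, -0.3]
finger_gap: 0.0852
```

Emit:
{"fn": "jog_arm", "kwargs": {
  "increments": [
    {"fingers":100,"dx":10,"dy":30,"dz":0,"wx":0,"wy":0,"wz":0},
    {"fingers":100,"dx":10,"dy":30,"dz":0,"wx":0,"wy":0,"wz":0},
    {"fingers":100,"dx":0,"dy":0,"dz":0,"wx":0,"wy":0,"wz":0},
    {"fingers":100,"dx":0,"dy":0,"dz":0,"wx":0,"wy":0,"wz":0},
    {"fingers":100,"dx":0,"dy":0,"dz":0,"wx":0,"wy":0,"wz":0}
  ]
}}

```text
time_s: 38.93
ee_pos: [0.5095, -0.3651, 0.1843]
tcp_rot: [1.0, -0.0, -0.0, -0.0]
ft_force: [0.2, 0.2, -0.1]
finger_gap: 0.0857
```

```bash
python3 - <<'E'
from h import *
p=cam("wrist");save(p,"w28.png");s=status.sense();print(s["time_s"],s["ee_pos"])
mat(p,"ring_mat");place(p,"ring_center",.015);ring(p);mat(p,"plug_mat");place(p,"plug_center",.016)
for d in finder.silhouettes(p,"plug_center"):
    q=w(p,np.argwhere(d["region"]),.02); c=q.mean(0); u=np.linalg.svd(q-c,full_matrices=False)[2][0];l=(q-c)@u
    print("plug mid of ends",c+u*(l.min()+l.max())/2,"ang",np.degrees(np.arctan2(u[1],u[0])),np.ptp(l))
p=cam("side");save(p,"s28.png")
p=cam("scene");save(p,"c28.png")
E
```

```text
38.9833 [ 0.50966975 -0.3645885   0.18427159]
ring_mat c 489.9 -305.3 size 160.5 124.5 th 6.3 score 0.78 
ring_center place [ 489.4 -305.4] 0.72 [118. 241.]
ring box mid [ 489.4 -305.2] [57.5 58.2] 0.57
```

View pics/w28.png

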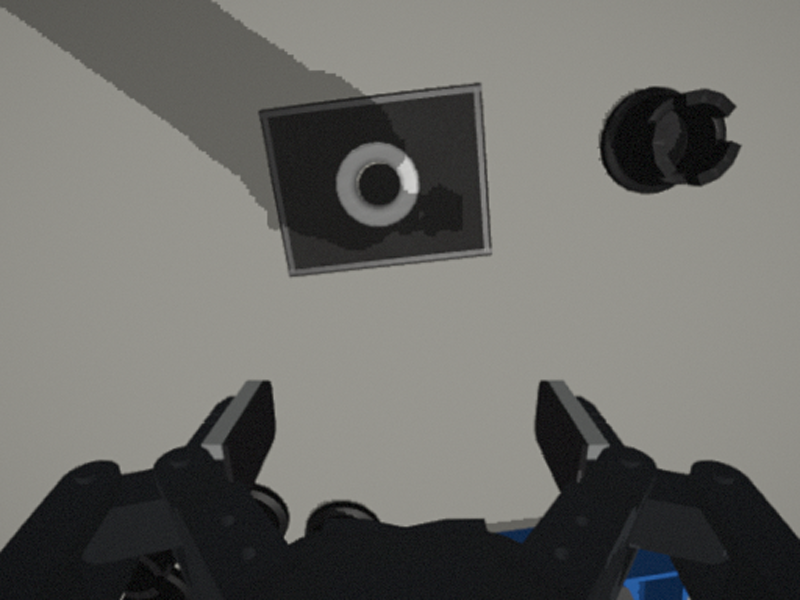

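View pics/s28.png

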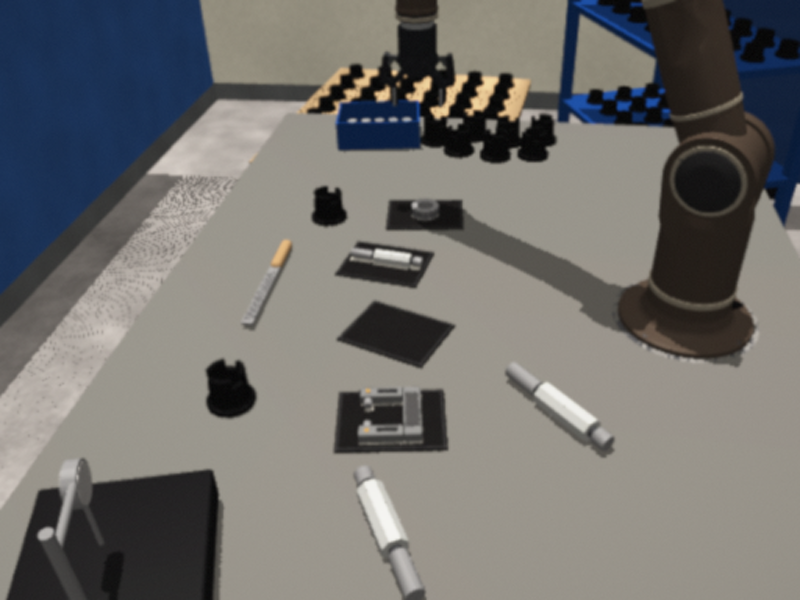

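The ring is centred within 0.5 mm and all three gauges look right. The hubs and file are unmoved. One last measured look at the plug before handing in.

Emit:
{"fn": "jog_arm", "kwargs": {
  "increments": [
    {"fingers":100,"dx":5,"dy":-33,"dz":0,"wx":0,"wy":0,"wz":0},
    {"fingers":100,"dx":5,"dy":-33,"dz":0,"wx":0,"wy":0,"wz":0},
    {"fingers":100,"dx":5,"dy":-33,"dz":0,"wx":0,"wy":0,"wz":0},
    {"fingers":100,"dx":5,"dy":-33,"dz":0,"wx":0,"wy":0,"wz":0},
    {"fingers":100,"dx":5,"dy":-33,"dz":0,"wx":0,"wy":0,"wz":0},
    {"fingers":100,"dx":5,"dy":-33,"dz":0,"wx":0,"wy":0,"wz":0},
    {"fingers":100,"dx":0,"dy":0,"dz":0,"wx":0,"wy":0,"wz":0},
    {"fingers":100,"dx":0,"dy":0,"dz":0,"wx":0,"wy":0,"wz":0},
    {"fingers":100,"dx":0,"dy":0,"dz":0,"wx":0,"wy":0,"wz":0}
  ]
}}

```text
time_s: 40.13
ee_pos: [0.5399, -0.168, 0.1845]
tcp_rot: [1.0, 0.0, 0.0, 0.0]
ft_force: [-0.2, -0.1, 0.4]
finger_gap: 0.0852
```

```bash
python3 - <<'E'
from h import *
p=cam("wrist");save(p,"w29.png");s=status.sense();print(s["time_s"],s["ee_pos"])
m=mat(p,"plug_mat");place(p,"plug_center",.016)
for d in finder.silhouettes(p,"plug_center"):
    q=w(p,np.argwhere(d["region"]),.018); c=q.mean(0); u=np.linalg.svd(q-c,full_matrices=False)[2][0];u*=np.sign(u[0]);l=(q-c)@u
    mid=c+u*(l.min()+l.max())/2-.013*u; print("plug centre",mid,"ang",np.degrees(np.arctan2(u[1],u[0])),np.ptp(l))
    x,y,th=m[0];a=np.radians(th);v=mid*1000-[x,y];print("in mat",v@[np.cos(a),np.sin(a)],v@[-np.sin(a),np.cos(a)])
E
```

```text
40.1833 [ 0.53967983 -0.16878695  0.18448399]
plug_mat c 539.9 -104.9 size 160.3 124.6 th -9.4 score 0.77 
plug_center place [ 528.3 -102.2] 0.82 [112. 249.]
plug centre [ 0.52547844 -0.10316304] ang -8.840377228731825 0.14119322031028236
in mat -14.478387631017128 -0.6195395337577607
```

View pics/w29.png

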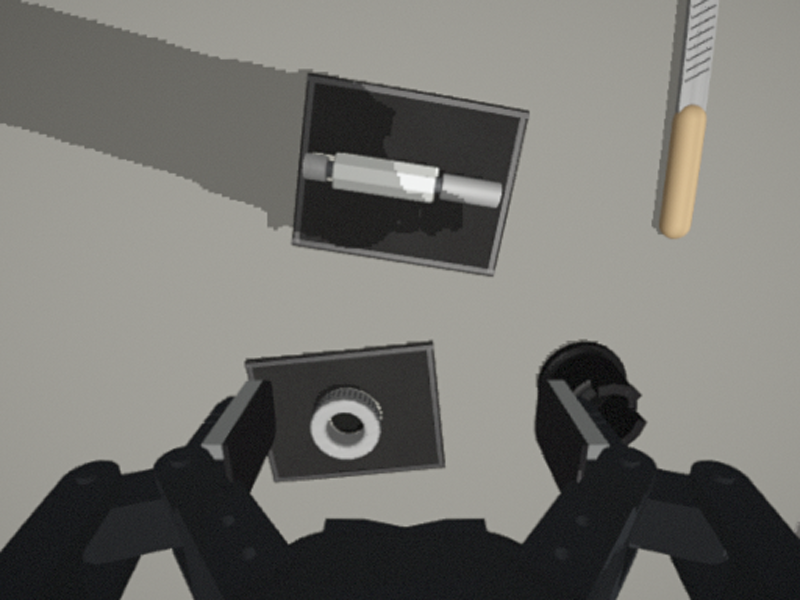

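The plug is at mat x of about -14.5 mm (target -13), y -0.6 mm, 0.6° off, long end to +x. Handing in.

```bash
python3 - <<'E'
from station import workorder
print(workorder.finish_job())
E
```

```text
the job is handed in; nothing more can be done
None
```

All three gauges are on their own shadows and the job is handed in. The last clock reading before hand-in was about 40 s of the 106 s. I parked the ring on the plain mat, moved the plug to the plug mat and the snap gauge to the snap mat, then set the ring on its own mat. I used the roughly 145 mm plug that lay on the snap mat; the two larger look-alikes on the bench were left alone.

Last checks from the wrist camera, measured against each mat:

| Gauge | Position error | Angle error | Way round |
|---|---|---|---|
| Ring | about 0.5 mm | not applicable | not applicable |
| Plug | about 1.5 mm lengthwise, 0.6 mm crosswise | about 0.6° | long end to +x |
| Snap | about 1.5 mm | under 0.5° | mouth to +x |

The gripper is open and clear of everything, and the hubs and file look unmoved.

**What failed or disagreed:**
- The first ring grasp closed above the ring without touching it, because the open fingertips sit about 32 mm behind the TCP. I went lower and it held.
- A few fast moves stopped up to 25 mm short, which I corrected before lowering.
- The scene and side cameras disagreed with the wrist camera by up to about 10 mm in y, so I used the wrist camera for every pose.

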